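# Trip the locked hood of a dye bath and lift out the sample pot

## Robot

A 7-joint arm with a two-finger parallel gripper is mounted at the origin on the work surface. World frame = base frame: x ahead of the robot, y to its left, z up, the work surface at z = 0. Lengths are in m, angles in degrees, forces in N, time in s.
With the tool pointing down it reaches from about 0.425 to 0.925 m from the base axis. Payload 6.8 kg.
Tool frame: the origin (TCP) lies midway between the tips of the shut fingers; the grasp point (between the pads) lies arm.grasp_offset behind it (arm.grasp_offset is the distance from the TCP to the grasp point, in m); z points along the fingers, y is the direction in which the jaws open and shut (so a half turn about z gives the same grasp; the last joint's range is limited). The gripper opens to 85 mm and grips with 20 to 120 N. Pads are 22 mm wide; open, the fingers measure 114 mm over their backs; the gripper's body (76 mm by 85 mm) begins 54 mm behind the grasp point. The pads swing forward as they close: fully open they stand 13 mm farther back than shut.
Start: joints at [-70.651, 27.33, 1.283, 89.118, -0.659, 63.558, -4.761], TCP at [0.291, 0.609, 0.231] pointing down, gripper open.
Joint ranges: [-169.35, 169.35], [-19.33, 120.38], [-80.79, 83.38], [13.8, 139.57], [-78.32, 258.32], [9.67, 109.79], [-169.56, 169.56]. Speed limits (degrees/s): [136.94, 136.94, 180, 180, 180, 180, 180].

## Interface

Orientations are given as a 3x3 rotation matrix whose columns are the frame's x, y, z axes.
In Python, from plant import arm gives the robot as it stands.
- The arm moves only by the shell command python3 -m creep 'ROWS' [FORCE]. ROWS is JSON, a list of rows, each a list of 3 entries, a list of its own where there are three numbers: the opening in per cent of the stroke, from 0 (shut) to 100 (fully open), then the shift along the world's x, y, z in units of 30 mm (1.0 is 30 mm), then the turn about the world's z in units of 6 degrees (1.0 is 6 degrees). In form: [[gripper, [x, y, z], roll], ...]. A call has exactly 8 rows; each row is the pose to reach, as a shift and turn from the pose commanded when the call began; what a row does not reach only later rows make up. A row lasts 1/12 s, in which the tool goes at most 41.7 mm and 7.16 degrees, less where a joint would pass 70% of its speed; a pose out of reach is approached as far as the arm can. A call with a gripper value outside its range is refused whole. The fingers move at their own pace and stop on an object; FORCE is the grip in N (left out, the last holds). Time passes only in rows, so rows that repeat a pose let the fingers close, or fill a call up. It gives the time, the measured TCP pose, the force and the opening at its end, in the units of the state.
- arm.state(): the state, without advancing time (a new reading comes with each control period).
- arm.read_camera(name): name is "scene" or "side" or "wrist"; returns a dict with "image" (480x640x3 uint8, blue, green, red), "mtx" (3x3 intrinsics, pixels), "dist_coeffs" ([k1, k2, p1, p2, k3] as OpenCV has them; the pictures are not rectified), "rvec" (rotation vector, rad) and "tvec" (3), from world to camera coordinates, as OpenCV has them; the wrist camera has in their place "hand_eye" (4x4, takes a point from camera to tool coordinates, whose origin is the TCP and whose axes are the flange's). Camera axes: x right, y down, z forward; pixel columns grow to the right and rows downward; lengths in m; the calibration is good to about 2 mm. A picture is of the moment at which its call begins: read the wrist's pose just before it. There is no depth.
- arm.close_job(): hands the job in, once; it reports no verdict.
The state is a dict: "time_s": time; "q": joint angles; "joint_velocities": joint speeds; "joint_efforts": joint torques, N m; "position": TCP position; "tcp_rot": TCP orientation; "force": force on the tool from outside, world axes, zero at the start; "torque": the same for the moment, N m; "opening": finger opening in m.
Only numpy, scipy, OpenCV 4.12 (cv2) and the standard library are available. Lean on these libraries where they do the work, as an engineer would, in place of code of your own. Each camera call takes 0.05 s, during which the arm holds its last target.

## Task

The dye bath is switched off but its hood is still locked: push the release rod through the slot in the sloping panel, feel for the hidden latch lever without forcing it and press until the hood springs open, then put the rod back in its hole in the wooden stand. Stand the sample pot's bail upright while the pot is still in the bath, lift the pot out by the bail's wooden grip, keeping it level, and set it down with its whole base on the cork mat. Leave the bowl, the tub and the stamp alone.

Things in the scene. Friction and masses are not known exactly. Their poses are not given: they have to be found in the camera images.
- bath: Bench-top dye bath, fixed, white metal, 236 (x) by 308 (y) mm. Origin: on the table under the middle of its tank; z up. Steel deck 90 mm high with a 114 mm square well in its middle, the well's floor 40 mm above the table. Shut hood's top 156 mm up. On its -y side a grey panel slopes down at 35 degrees from the deck's edge (y -118, 90 high) to y -190, 41 high; its knob and switch play no part.
- slot (a point): Centre of the release slot's mouth, flush with the sloping panel. x: along the slot; z: square out of the panel (35 degrees from vertical). 40 mm (x) by 12 mm (y), through 4 mm sheet, 1.5 mm chamfer. Pushed in along -z, a rod meets the hidden lever (see slot_end) 30 mm below the mouth, or, beside the lever, nothing until the rigid base 61 mm down. Over 40 N on the bath is forcing.
- hood (a joint): Angle of the bath's hood, a 236 mm square, 66 mm deep cover with a clear pane, hinged along x on the deck's +y edge: 0 shut and latched, 1.7 rad fully open, standing up beyond the +y edge. Once unlatched its springs raise it in about 1.5 s and hold it open.
- rod: Release rod, loose, 163 mm long, 90 g: straight steel shank 7 mm thick with a round tip, then from 103 mm up a round dark wooden handle 20 mm thick, 60 mm long; centre of mass about 120 mm from the tip. Origin: at the tip; z runs from tip to handle. It stands in the end hole of the stand, leaning up to 5 degrees.
- stand: Wooden tool stand, fixed, 140 (x) by 60 (y) by 70 mm high. Origin: under its middle. The hole for the rod is at x = -45 mm; two short wax pens with copper cups (up to 140 mm above the table) are fixed at x = 0 and x = +45 mm.
- bore (a point): Mouth of the rod's hole in the stand's top, 70 mm above the table: 12 mm wide with a 2 mm chamfer, vertical, 62 mm deep. The rod stands in it on its tip.
- pot: Sample pot with its lid on, steel, round, 100 mm wide (lid rim 103 mm), 92 mm high, 0.3 to 0.65 kg. Origin: middle of its underside; z up. It stands in the bath's well. The bail swings on ears at y = +-56 mm, 85 mm above the underside, about the pot's y axis.
- bail (a joint): Angle of the pot's wire bail (wire 5 mm thick): 0 folded down level towards the pot's +x, pi/2 upright over the pot, pi folded to -x. It is stiff enough (about 0.06 N m) to stay where it is left.
- bail_grip: Round wooden grip in the middle of the bail, 18 mm thick, 52 mm long along the pot's y axis, 92 mm from the bail's pivot line; turns freely on the wire. Origin: its centre; its y axis lies along the grip, its x and z axes turn with it. Folded down it lies 35 mm above the deck, with 32 mm of free room between it and the pot.
- mat: Round cork mat, fixed, 160 mm wide, 10 mm thick. Origin: middle of its underside.
- bowl: Steel mixing bowl, loose, 140 mm wide, 55 mm high. Bystander. Origin: middle of its underside.
- tub: Clear round jar with a white lid, loose, 96 mm wide, 85 mm high. Bystander. Origin: middle of its underside.
- stamp: Copper batik stamp with an arched handle, loose, 100 by 80 mm, 62 mm high. Bystander. Origin: middle of its underside.
- slot_end (a point): Middle of the slot's +x end, 20 mm from slot; same axes. The latch lever behind the slot is a steel plate 10 mm wide (x) on a spring; its middle sits anywhere within 14 mm of the slot's middle, unseen, so it must be felt for. It gives from about 5 N; 7 to 10 mm further in, at 8 to 11 N, the latch trips; the lever stops hard 15 mm in.
There are look-alikes about, which are no part of the job. Leave any purple or yellow look-alike of the rod alone.

How it is judged (in metres and radians):
On the way, in this order (a step that is already met when the one before it is completed fails the run):
1. the rod's tip is through the slot, at least 28 mm in (z of rod in the frame of slot between -0.07 and -0.028 m and x of rod in the frame of slot between -0.022 and 0.022 m and y of rod in the frame of slot between -0.015 and 0.015 m), for 0.05 s.
2. the hood has sprung open (value of joint hood above 1.3 rad), for 0.1 s.
3. the bail stands upright with the pot still in the bath (value of joint bail between 1.3 and 1.85 rad and distance of pot from where it was at the start of the episode below 0.015 m), for 0.1 s.
4. the pot is lifted clear of the deck by the bail's grip (height (world z) of pot above 0.095 m and contact force between the fingers and bail_grip above 1 N), for 0.2 s.
At the end, for the whole second after the job is handed in: The hood is open (over 1.3 rad); the rod stands in its hole in the stand, its tip at least 50 mm down; the pot stands upright (within 3 degrees) and still on the cork mat, its axis within 30 mm of the mat's middle; bowl, tub and stamp are within 30 mm of where they were (horizontal distance between pot and mat below 0.03 m and z of pot in the frame of mat between 0.006 and 0.014 m and angle between pot's own z axis and vertical below 0.06 rad and linear speed of each of pot, rod below 0.02 m/s and horizontal distance between rod and bore below 0.012 m and z of rod in the frame of bore below -0.05 m and value of joint hood above 1.3 rad and distance of each of bowl, tub, stamp from where it was at the start of the episode below 0.03 m); the robot touches nothing.
It fails at once if more than 40 N between the rod and the bath (forcing) (contact force between rod and bath above 40 N).
It fails at once if the pot tipped more than 23 degrees (angle between pot's own z axis and vertical above 0.4 rad).
It fails at once if bowl, tub or stamp shifted more than 30 mm or tipped over (distance of any of bowl, tub, stamp from where it was at the start of the episode above 0.03 m or angle between any of bowl, tub, stamp's own z axis and vertical above 0.35 rad).
It also fails if it takes over 72 s, if anything falls off the work surface, if the arm or the gripper's body presses on something with over 40 N, if the wrist force passes 120 N, or if a joint passes its speed limit or range.

## Working session

There is one attempt and no reset: what is moved stays moved. The work goes in short steps, Python scripts to look and compute and a shell command to move; the robot and the scene stay as the last step left them, time stands still between calls to the robot, and variables do not carry over. Pictures are saved under pics/ and viewed, and the job is handed in when it is done.

```bash
ls; mkdir -p pics
cat > h.py <<'E'
import numpy as np,cv2
from plant import arm
E
python3 - <<'E'
from h import *
s=arm.state();print(s, arm.grasp_offset)
for n in("scene","side","wrist"):
    c=arm.read_camera(n);cv2.imwrite(f"pics/{n}0.png",c["image"]);
    import pickle;pickle.dump((s,c),open(f"pics/{n}0.pkl","wb"))
    print({k:v for k,v in c.items() if k!="image"})
E
```

```text
pics
{'time_s': 0.0, 'q': array([-70.65070753,  27.37568327,   1.28081718,  89.1763213 ,
        -0.65871957,  63.55762024,  -4.76125864]), 'joint_velocities': array([ 0.02703985, -0.02904469,  0.03515736, -0.11795438, -0.09769019,
       -0.0296358 ,  0.07317438]), 'joint_efforts': array([-3.45378066e-04, -5.96456301e+01,  1.60770155e+00, -2.81190705e+01,
        1.23698512e-02,  9.49195353e-03,  8.08983344e-06]), 'position': array([0.29082598, 0.60850068, 0.23034198]), 'tcp_rot': array([[-9.02266805e-01,  4.31177695e-01, -6.39292639e-04],
       [ 4.31178145e-01,  9.02265277e-01, -1.66649465e-03],
       [-1.41743771e-04, -1.77927181e-03, -9.99998407e-01]]), 'force': array([0.89485978, 0.69261772, 0.75996973]), 'torque': array([-0.04426565,  0.03215621,  0.01203033]), 'opening': 0.08541841497163001} 0.0187
{'mtx': array([[439.00323267,   0.        , 323.45415997],
       [  0.        , 439.00323267, 236.0366419 ],
       [  0.        ,   0.        ,   1.        ]]), 'dist_coeffs': array([-0.03758532,  0.        ,  0.        ,  0.        ,  0.        ]), 'rvec': array([ 2.30996533, 
[... 353 characters left out ...]
.74279284, -1.66483222,  0.74821921]), 'tvec': array([-0.0913234 ,  0.40430446,  0.92141049])}
{'mtx': array([[373.83735482,   0.        , 316.32784849],
       [  0.        , 373.83735482, 243.20164258],
       [  0.        ,   0.        ,   1.        ]]), 'dist_coeffs': array([-0.03718384,  0.        ,  0.        ,  0.        ,  0.        ]), 'hand_eye': array([[ 3.48108561e-04, -9.46478234e-01, -3.22767457e-01,
         8.25653876e-02],
       [ 9.99999405e-01, -4.05606821e-06,  1.09040527e-03,
        -5.41141821e-04],
       [-1.03335402e-03, -3.22767644e-01,  9.46477670e-01,
        -1.41615948e-01],
       [ 0.00000000e+00,  0.00000000e+00,  0.00000000e+00,
         1.00000000e+00]])}
```

View pics/scene0.png

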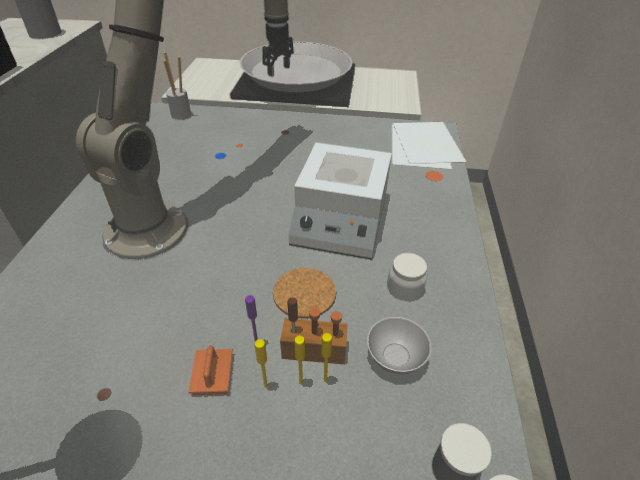

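View pics/side0.png

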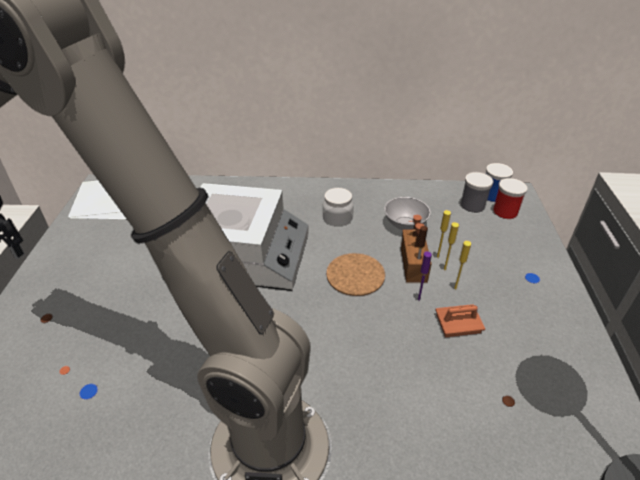

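View pics/wrist0.png

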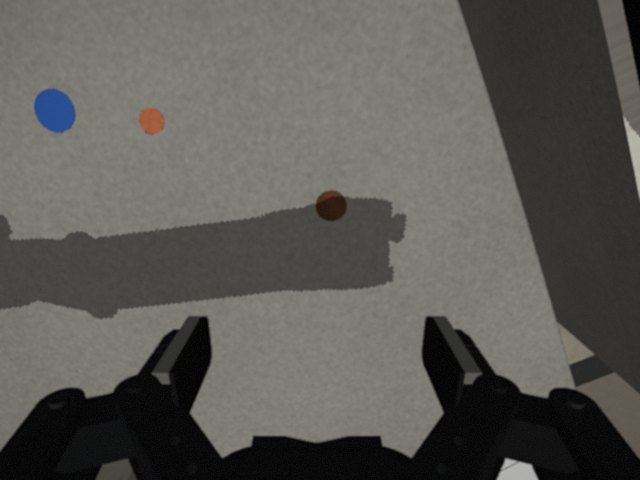

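The scene camera shows the bath at about (340,200), with the slot near (332,228). The dark-handled rod stands at the left end of the stand at (293,305). The mat is at (305,290), the stamp at (210,370), the bowl at (398,345) and the tub at (408,270). The purple and yellow rods are the look-alikes. Next I'll work out rough world positions.

```bash
cat >> h.py <<'E'
import pickle
from scipy.spatial.transform import Rotation as R
def campose(c,s=None):
    """returns Rwc (cam->world), origin"""
    if "rvec" in c:
        Rm=cv2.Rodrigues(np.array(c["rvec"]))[0]; return Rm.T, -Rm.T@np.array(c["tvec"])
    H=np.array(c["hand_eye"]); Rt=np.array(s["tcp_rot"]); return Rt@H[:3,:3], Rt@H[:3,3]+np.array(s["position"])
def rays(c,uv,s=None):
    uv=np.array(uv,float).reshape(-1,1,2)
    n=cv2.undistortPoints(uv,c["mtx"],c["dist_coeffs"]).reshape(-1,2)
    Rw,o=campose(c,s); d=np.c_[n,np.ones(len(n))]@Rw.T; return o,d/np.linalg.norm(d,axis=1)[:,None]
def onz(c,uv,z,s=None):
    o,d=rays(c,uv,s); return o+d*((z-o[2])/d[:,2])[:,None]
def proj(c,P,s=None):
    Rw,o=campose(c,s); Rm=Rw.T
    return cv2.projectPoints(np.array(P,float).reshape(-1,1,3),cv2.Rodrigues(Rm)[0],-Rm@o,c["mtx"],c["dist_coeffs"])[0].reshape(-1,2)
def tri(obs):
    A=np.zeros((3,3));b=np.zeros(3)
    for o,d in obs:
        M=np.eye(3)-np.outer(d,d);A+=M;b+=M@o
    x=np.linalg.solve(A,b); return x,[np.linalg.norm((np.eye(3)-np.outer(d,d))@(x-o)) for o,d in obs]
def snap(n,tag):
    s=arm.state();c=arm.read_camera(n);cv2.imwrite(f"pics/{tag}.png",c["image"]);pickle.dump((s,c),open(f"pics/{tag}.pkl","wb"));return s,c
def load(tag): return pickle.load(open(f"pics/{tag}.pkl","rb"))
E
python3 - <<'E'
from h import *
np.set_printoptions(precision=4,suppress=True)
s,c=load("scene0")
im=c["image"]
for n,(x0,y0,x1,y1) in {"bath":(280,135,400,260),"stand":(180,260,440,400)}.items():
    k=6 if n=="bath" else 3
    cv2.imwrite(f"pics/z_{n}.png",cv2.resize(im[y0:y1,x0:x1],None,fx=k if n!="bath" else 4.8,fy=k if n!="bath" else 4.8,interpolation=cv2.INTER_CUBIC))
print("mat",onz(c,[(305,291)],.01),"bore~",onz(c,[(293,328)],.07),"slot~",onz(c,[(332,228)],.065), "stamp",onz(c,[(211,372)],.02),"bowl",onz(c,[(398,340)],.05),"tub",onz(c,[(409,265)],.085),"purple",onz(c,[(255,340)],0))
print(onz(c,[(296,186),(381,201),(391,155),(318,146)],.156))
E
```

```text
mat [[ 0.4957 -0.1748  0.01  ]] bore~ [[ 0.4933 -0.3318  0.07  ]] slot~ [[0.5436 0.0104 0.065 ]] stamp [[ 0.3324 -0.4303  0.02  ]] bowl [[ 0.7226 -0.32    0.05  ]] tub [[ 0.7463 -0.1228  0.085 ]] purple [[ 0.4017 -0.3269  0.    ]]
[[0.4374 0.0653 0.156 ]
 [0.6674 0.0307 0.156 ]
 [0.693  0.2592 0.156 ]
 [0.4706 0.2784 0.156 ]]
```

View pics/z_bath.png

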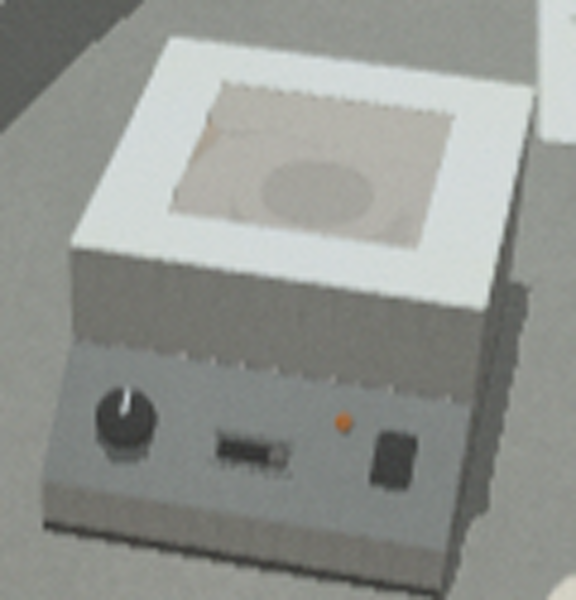

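View pics/z_stand.png

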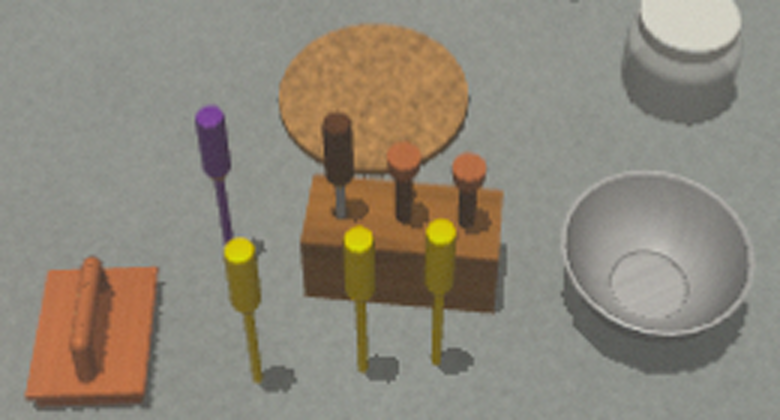

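```bash
python3 -m creep '[[100,[0.5,-1.1,0.5],-1],[100,[1,-2.3,1],-2],[100,[1.5,-3.5,1.5],-3],[60,[2,-4.7,2],-4],[60,[2.5,-5.9,2.5],-5],[60,[3,-7.1,3],-6],[60,[3.5,-8.3,3.5],-7],[60,[4,-9.5,4],-8]]'
python3 -m creep '[[60,[0.5,-1.1,0.4],-1],[60,[1,-2.3,0.8],-2],[60,[1.5,-3.5,1],-3],[60,[2,-4.7,1],-4],[60,[2.5,-5.9,1],-4],[60,[3,-7,1],-4],[60,[3.3,-8,1],-4],[60,[3.3,-8,1],-4]]'
python3 - <<'E'
from h import *
s,c=snap("wrist","w1");print(s["time_s"],s["position"],s["tcp_rot"])
E
```

```text
time_s: 0.82
position: [0.411, 0.3227, 0.3516]
tcp_rot: [[-0.278, 0.96, -0.0], [0.96, 0.278, 0.0], [0.0, -0.0, -1.0]]
force: [1.1, 0.4, 0.8]
opening: 0.051
time_s: 1.48
position: [0.5111, 0.077, 0.3813]
tcp_rot: [[0.142, 0.99, 0.001], [0.99, -0.142, -0.002], [-0.002, 0.001, -1.0]]
force: [0.6, -1.5, 0.6]
opening: 0.0514
1.4833 [0.51109222 0.07695891 0.38133984] [[ 0.14176084  0.98990022  0.0011911 ]
 [ 0.98989879 -0.14175793 -0.00225381]
 [-0.0020622   0.00149857 -0.99999675]]
```

View pics/w1.png

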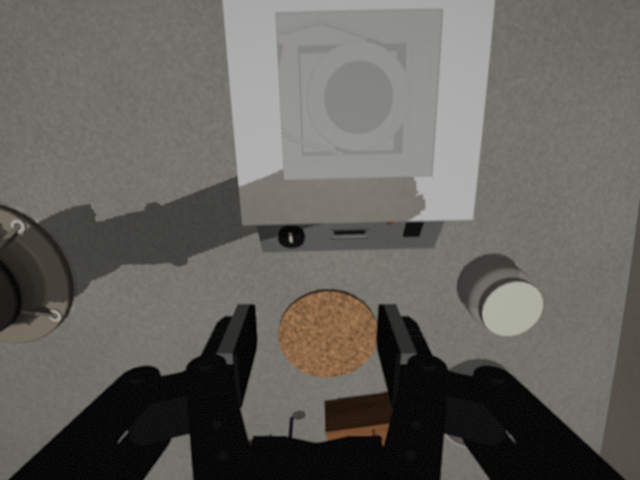

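```bash
python3 -m creep '[[60,[0,-1.2,-0.5],0],[60,[0,-2.4,-1],0],[60,[0,-3.6,-1.5],0],[60,[0,-4.8,-2],0],[60,[0,-6,-2],0],[60,[0,-6.5,-2],0],[60,[0,-6.5,-2],0],[60,[0,-6.5,-2],0]]'
python3 - <<'E'
from h import *
s,c=snap("wrist","w2");print(s["time_s"],s["position"],s["force"])
s,c=load("w1")
print("hood -y edge",onz(c,[(243,224),(473,219)],.156,s),"mat",onz(c,[(328,334)],.01,s))
E
```

```text
time_s: 2.2
position: [0.5097, -0.1097, 0.3208]
tcp_rot: [[0.132, 0.991, -0.0], [0.991, -0.132, 0.001], [0.0, -0.001, -1.0]]
force: [-0.4, 0.5, -0.3]
opening: 0.0511
2.2 [ 0.50969593 -0.10972328  0.3207754 ] [-0.44473033  0.518209   -0.29243363]
hood -y edge [[0.43486452 0.0656688  0.156     ]
 [0.66819926 0.0376576  0.156     ]] mat [[ 0.49604237 -0.16810504  0.01      ]]
```

View pics/w2.png

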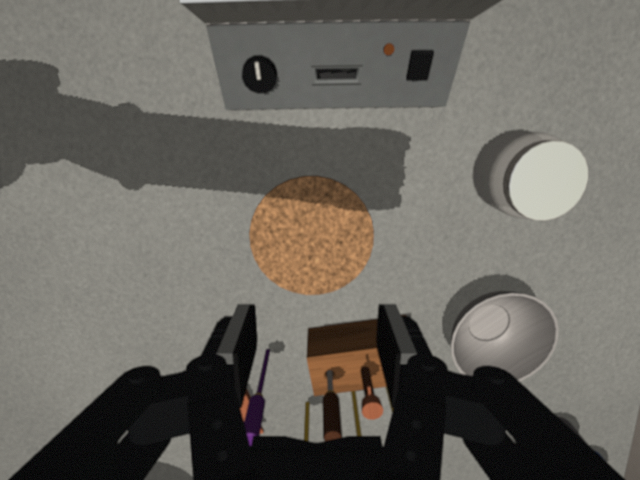

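Run:
```python
from h import *
np.set_printoptions(precision=4,suppress=True)
s,c=load("w2");im=c["image"]
cv2.imwrite("pics/z2.png",cv2.resize(im[40:120,200:480],None,fx=2.8,fy=2.8,interpolation=cv2.INTER_CUBIC))
cv2.imwrite("pics/z2s.png",cv2.resize(im[55:95,300:375],None,fx=10,fy=10,interpolation=cv2.INTER_CUBIC))
cv2.imwrite("pics/z2b.png",cv2.resize(im[310:450,220:420],None,fx=4,fy=4,interpolation=cv2.INTER_CUBIC))
print(onz(c,[(226,109),(446,107)],.041,s)) 
print(onz(c,[(337,74)],.066,s),onz(c,[(311.5,235)],.01,s))
```

```text
[[ 0.4265 -0.0071  0.041 ]
 [ 0.6598 -0.0357  0.041 ]]
[[0.5463 0.009  0.066 ]] [[ 0.4962 -0.1686  0.01  ]]
```

View pics/z2.png

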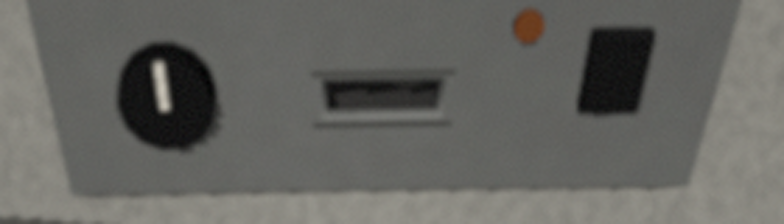

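View pics/z2s.png

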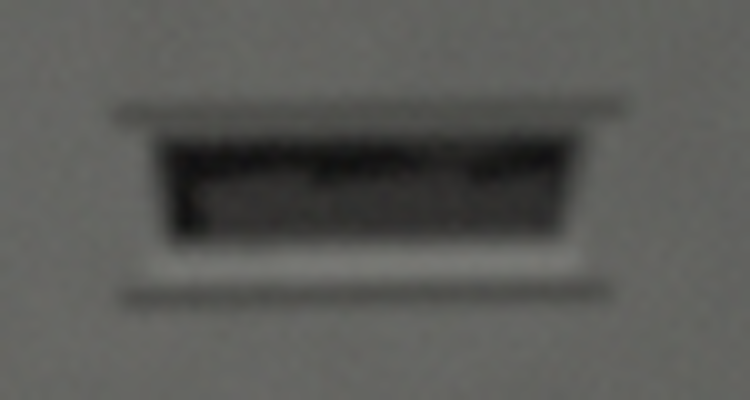

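View pics/z2b.png

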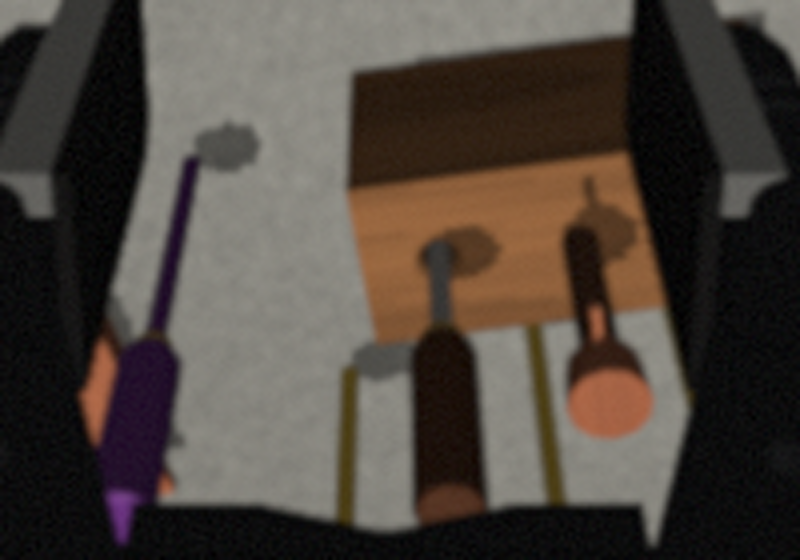

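```bash
cat >> h.py <<'E'
np.set_printoptions(precision=4,suppress=True)
YAW=np.radians(-7.0); EX=np.array([np.cos(YAW),np.sin(YAW),0]);EY=np.array([-np.sin(YAW),np.cos(YAW),0])
BO=np.array([.5661,.1678,0])
t35=np.radians(35); SN=-np.sin(t35)*EY+np.array([0,0,np.cos(t35)]); SY=np.cos(t35)*EY+np.array([0,0,np.sin(t35)])
def onplane(c,uv,p,n,s=None):
    o,d=rays(c,uv,s); return o+d*(((p-o)@n)/(d@n))[:,None]
E
python3 - <<'E'
from h import *
P0=BO-.154*EY+np.array([0,0,.0655])
for t in("w2",):
    s,c=load(t)
    uv=[(336.3,74.5),(336.5,68),(336,79.5),(311.2,74),(361.5,74)]
    P=onplane(c,uv,P0,SN,s)
    print(P); print(np.c_[(P-P0)@EX,(P-P0)@SY])
s,c=load("scene0")
# scene: slot zoomed (253,452)/4.8 +(280,135)
uv=[(253/4.8+280-.4,452/4.8+135-.4)]
P=onplane(c,uv,P0,SN);print(uv,P,(P-P0)@EX,(P-P0)@SY)
# rod geometry: shank entering bore & handle in w2 and scene
s2,c2=load("w2")
top=(220+448/4,310+505/4); bot=(220+440/4,310+250/4); hb=(220+443/4,310+335/4)
print("w2 bore", onz(c2,[bot],.07,s2), "rod top",onz(c2,[top],.171,s2))
f=lambda u,v:(180+u/3-.3,260+v/3-.3)
print("scene bore",onz(c,[f(341,212)],.07),"top",onz(c,[f(338,122)],.171),'hbot',onz(c,[f(340,183)],.111))
print("stand corners scene",onz(c,[f(315,176),f(502,188),f(498,255),f(301,240)],.07))
E
```

```text
[[0.5459 0.0091 0.0613]
 [0.5465 0.0146 0.0652]
 [0.5452 0.0048 0.0583]
 [0.5213 0.0128 0.0618]
 [0.5707 0.0063 0.0615]]
[[-0.0007 -0.0073]
 [-0.0007 -0.0006]
 [-0.0008 -0.0126]
 [-0.0255 -0.0065]
 [ 0.0242 -0.007 ]]
[(332.30833333333334, 228.76666666666668)] [[0.5445 0.0105 0.0622]] [-0.0022] [-0.0058]
w2 bore [[ 0.4979 -0.3332  0.07  ]] rod top [[ 0.4966 -0.3324  0.171 ]]
scene bore [[ 0.4951 -0.3378  0.07  ]] top [[ 0.496  -0.3369  0.171 ]] hbot [[ 0.4964 -0.3424  0.111 ]]
stand corners scene [[ 0.4709 -0.3088  0.07  ]
 [ 0.6085 -0.3019  0.07  ]
 [ 0.6101 -0.3595  0.07  ]
 [ 0.471  -0.3648  0.07  ]]
```

```bash
python3 -m creep '[[60,[-0.1,-1.2,-0.5],0],[60,[-0.2,-2.4,-1],0],[60,[-0.3,-3.6,-1.5],0],[60,[-0.45,-4.8,-2],0],[60,[-0.45,-6,-2.5],0],[60,[-0.45,-7,-3],0],[60,[-0.45,-7.5,-3],0],[60,[-0.45,-7.5,-3],0]]'
python3 - <<'E'
from h import *
s,c=snap("wrist","w3");print(s["time_s"],s["position"],s["force"])
E
```

```text
time_s: 2.92
position: [0.4959, -0.3368, 0.2299]
tcp_rot: [[0.133, 0.991, -0.002], [0.991, -0.133, -0.001], [-0.001, -0.002, -1.0]]
force: [0.8, -0.7, 1.0]
opening: 0.051
2.9167 [ 0.4959 -0.3368  0.2299] [ 0.7809 -0.7231  1.0119]
```

View pics/w3.png

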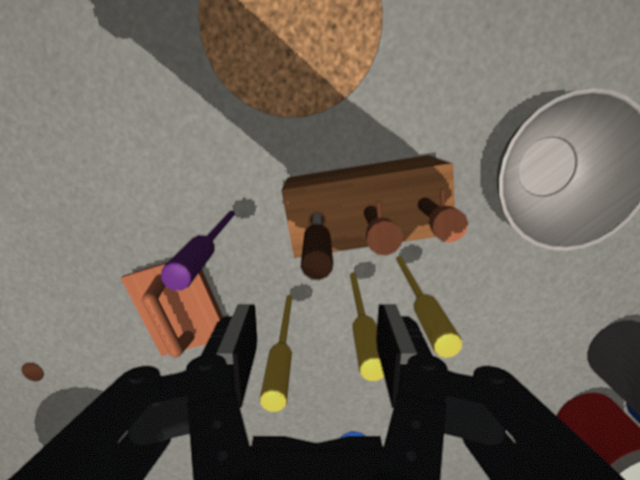

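Run:
```python
from h import *
s,c=load("w3")
o=lambda u,z:onz(c,[u],z,s)[0]
print("top",o((317,264),.171),"bore",o((317,217),.07),"hb",o((317,232),.111))
print("yel base",o((289,297),0),"top",o((273,400),.163),o((372,370),.163),o((447,345),.163),"purple",o((176,276),.163),o((232,212),0))
print("pens",o((384,233),.14),o((449,221),.14))
print("stand",onz(c,[(283,180),(450,160),(454,222),(296,257)],.07,s))
print("tcp px",proj(c,[s["position"]+[0,0,.0187],s["position"]],s))
b=[o((317,217),.07)]
sc,cc=load("scene0")
f=lambda u,v:(180+u/3-.3,260+v/3-.3)
ra=rays(c,[(317,264)],s);rb=rays(cc,[f(338,120)])
print(tri([(ra[0],ra[1][0]),(rb[0],rb[1][0])]))
```

```text
top [ 0.4968 -0.3354  0.171 ] bore [ 0.497  -0.3341  0.07  ] hb [ 0.497  -0.3345  0.111 ]
yel base [ 0.4519 -0.4387  0.    ] top [ 0.4527 -0.4353  0.163 ] [ 0.5228 -0.4193  0.163 ] [ 0.5731 -0.4065  0.163 ] purple [ 0.41   -0.3351  0.163 ] [ 0.4091 -0.3356  0.    ]
pens [ 0.5411 -0.3321  0.14  ] [ 0.5833 -0.3296  0.14  ]
stand [[ 0.4739 -0.2999  0.07  ]
 [ 0.6082 -0.3016  0.07  ]
 [ 0.6105 -0.3535  0.07  ]
 [ 0.4744 -0.367   0.07  ]]
tcp px [[315.1281 343.6826]
 [315.3124 318.6927]]
(array([ 0.4963, -0.3354,  0.1712]), [np.float64(0.0005260614535562872), np.float64(0.0005260614535563005)])
```

```bash
python3 -m creep '[[46,[0.03,0.06,-0.6],0],[46,[0.03,0.06,-1.6],0],[46,[0.03,0.06,-2.4],0],[46,[0.03,0.06,-2.9],0],[46,[0.03,0.06,-3.03],0],[0,[0.03,0.06,-3.03],0],[0,[0.03,0.06,-3.03],0],[0,[0.03,0.06,-3.03],0]]' 20
python3 - <<'E'
from h import *
s,c=snap("wrist","w4");print(s["time_s"],s["position"],s["force"],s["opening"])
E
```

```text
time_s: 3.63
position: [0.4984, -0.333, 0.1415]
tcp_rot: [[0.13, 0.992, 0.002], [0.992, -0.13, -0.0], [-0.0, 0.002, -1.0]]
force: [-0.4, 0.4, -0.2]
opening: 0.0194
3.6333 [ 0.4984 -0.333   0.1415] [-0.4086  0.4254 -0.1673] 0.01939272913645662
```

View pics/w4.png

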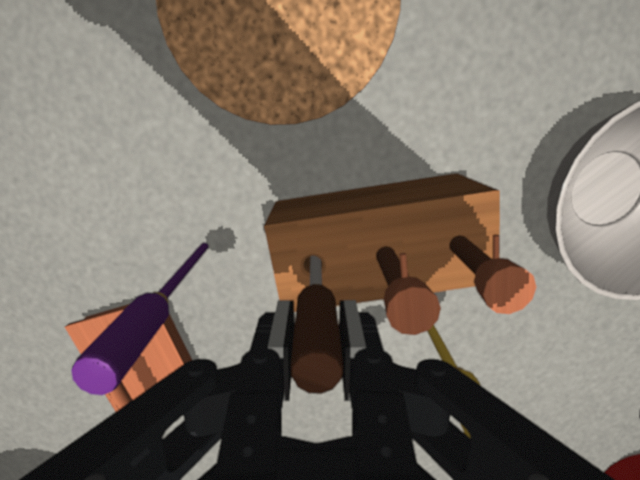

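```bash
python3 -m creep '[[0,[0,0,1.2],0],[0,[0,0,2.4],0],[0,[0,0,2.8],0],[0,[-0.2,0.8,2.7],0],[0,[-0.2,1.67,2.5],0],[0,[-0.2,1.67,1.4],0],[0,[-0.2,1.67,1.07],0],[0,[-0.2,1.67,1.07],0]]'
python3 - <<'E'
from h import *
s,c=snap("wrist","w5");print(s["time_s"],s["position"],s["force"],s["opening"])
s,c=snap("scene","s5")
cv2.imwrite("pics/z5.png",cv2.resize(c["image"][250:400,200:400],None,fx=4,fy=4,interpolation=cv2.INTER_CUBIC))
E
```

```text
time_s: 4.35
position: [0.4896, -0.2823, 0.1703]
tcp_rot: [[0.131, 0.991, -0.004], [0.991, -0.131, 0.002], [0.001, -0.004, -1.0]]
force: [-0.4, -0.4, -0.1]
opening: 0.019
4.35 [ 0.4896 -0.2823  0.1703] [-0.3858 -0.3941 -0.053 ] 0.019037638804445412
```

View pics/w5.png

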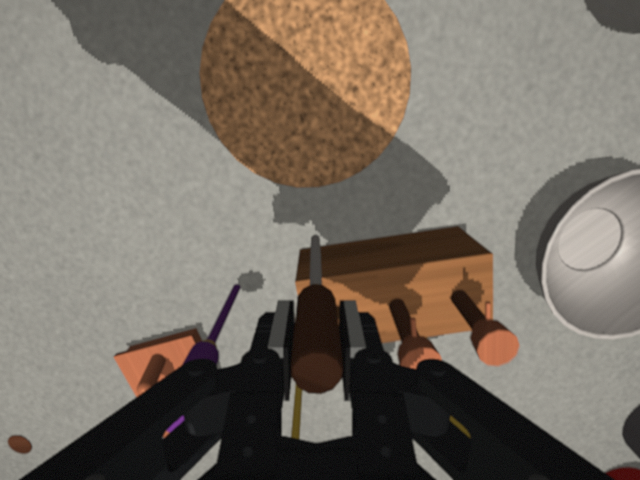

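View pics/z5.png

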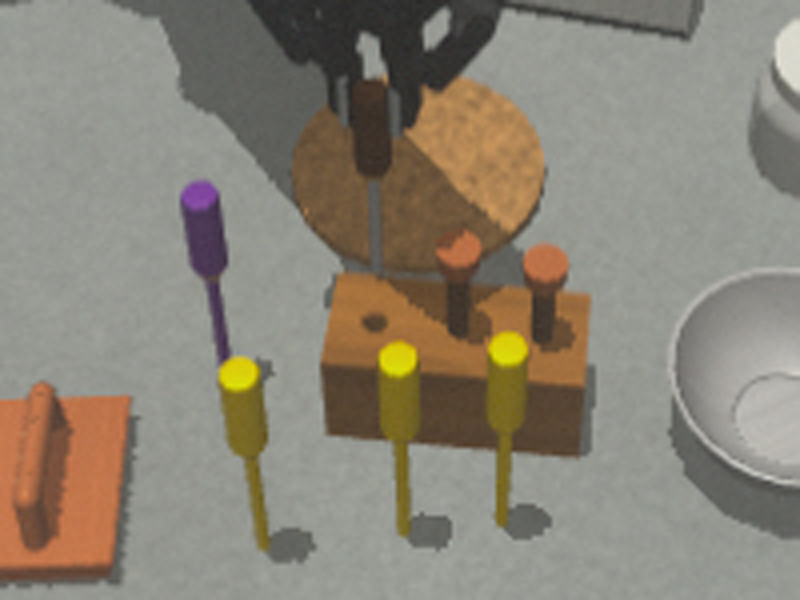

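```bash
python3 -m creep '[[0,[0,-0.4,0],0],[0,[0,-0.7,0],0],[0,[0,-0.95,0],0],[0,[0,-1.2,-0.03],0],[0,[0,-1.45,-0.08],0],[0,[0,-1.7,-0.13],0],[0,[0,-1.89,-0.19],0],[0,[0,-1.89,-0.19],0]]'
python3 - <<'E'
from h import *
s=arm.state();print(s["force"],s["torque"],s["opening"])
s,c=snap("wrist","w6");
E
```

```text
time_s: 5.12
position: [0.4908, -0.3416, 0.1662]
tcp_rot: [[0.133, 0.991, -0.0], [0.991, -0.133, -0.001], [-0.001, -0.0, -1.0]]
force: [0.2, 0.4, 0.3]
opening: 0.0192
[0.1732 0.3899 0.304 ] [0.4247 0.11   0.0274] 0.01924540100808023
```

View pics/w6.png

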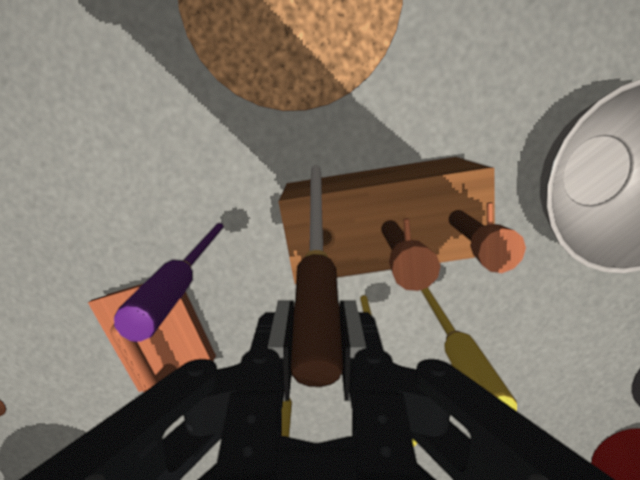

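```bash
python3 -m creep '[[0,[0,-0.25,-0.1],0],[0,[0,-0.45,-0.2],0],[0,[0,-0.64,-0.28],0],[0,[0,-0.8,-0.38],0],[0,[0,-0.95,-0.46],0],[0,[0,-1.06,-0.54],0],[0,[0,-1.06,-0.54],0],[0,[0,-1.0,0.3],0]]'
python3 -m creep '[[0,[0,0.4,1],0],[0,[0,1.5,1.5],0],[0,[0.2,2.7,1.5],0],[0,[0.4,3.9,1.5],0],[0,[0.6,5.1,1.5],0],[0,[0.8,6.3,1.5],0],[0,[1,7.5,1.5],0],[0,[1,7.5,1.5],0]]'
python3 - <<'E'
from h import *
s,c=snap("wrist","w7");print(s["time_s"],s["position"],s["force"],s["opening"])
s,c=snap("scene","s7")
cv2.imwrite("pics/z7.png",cv2.resize(c["image"][140:290,240:440],None,fx=4,fy=4,interpolation=cv2.INTER_CUBIC))
snap("side","sd7")
E
```

```text
time_s: 5.83
position: [0.4891, -0.3688, 0.1716]
tcp_rot: [[0.132, 0.991, -0.006], [0.991, -0.132, 0.003], [0.002, -0.007, -1.0]]
force: [0.1, 1.9, -0.6]
opening: 0.0194
time_s: 6.5
position: [0.5236, -0.1364, 0.2202]
tcp_rot: [[0.12, 0.993, 0.001], [0.993, -0.12, 0.003], [0.004, 0.001, -1.0]]
force: [0.9, 0.3, -1.1]
opening: 0.0194
6.5 [ 0.5236 -0.1364  0.2202] [ 0.8609  0.3099 -1.1222] 0.01941229287625584
```

View pics/w7.png

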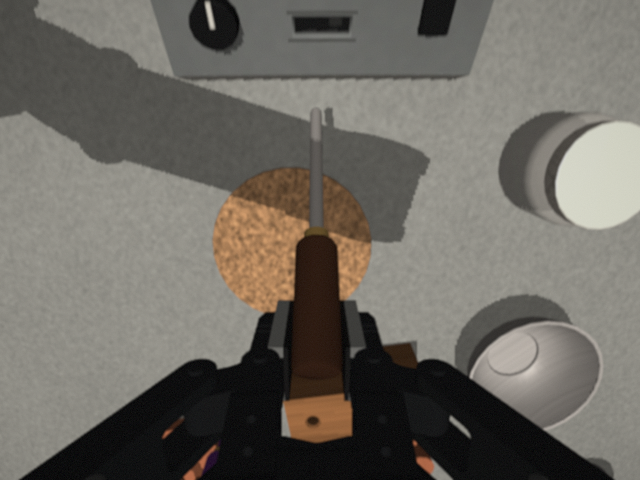

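View pics/z7.png

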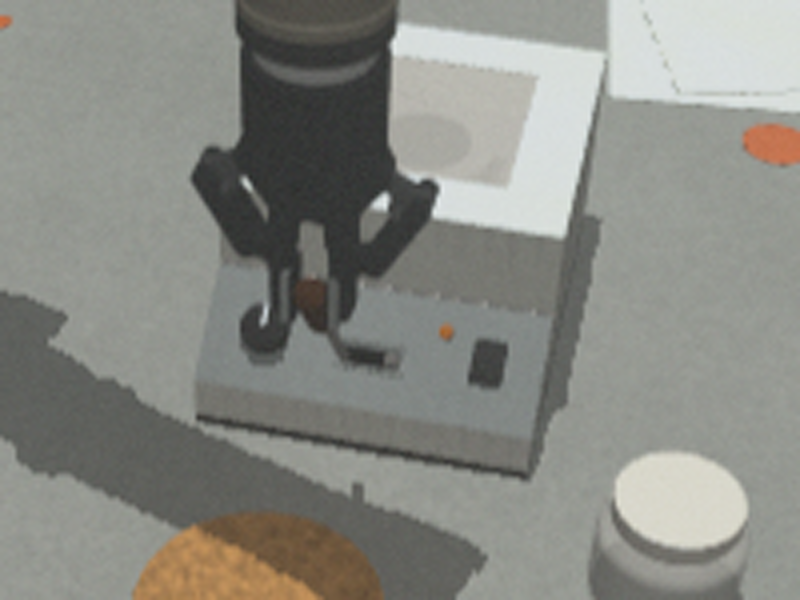

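View pics/sd7.png

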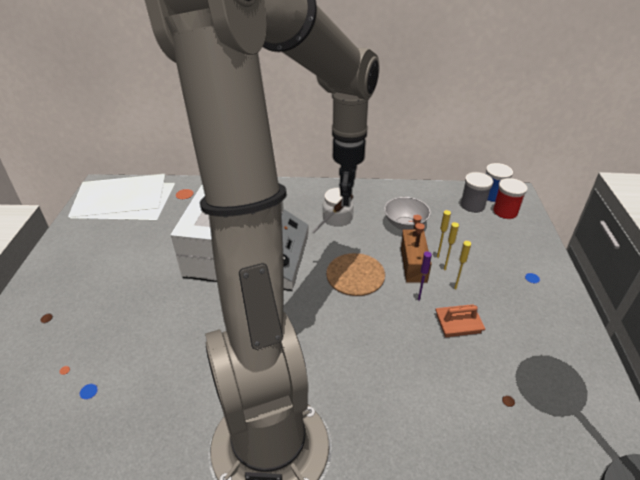

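The rod now leans at roughly the panel's angle. In the wrist view the tip is at (316,110) and the slot is at (321,25). I'll compute the tip and tilt in tool coordinates.

```bash
cat >> h.py <<'E'
def rodtip(c,s,tip,dlist=()):
    """intersect ray through tip px with plane tool-y=0 ; tool frame coordinates"""
    Rt=s["tcp_rot"];p=s["position"]
    o,d=rays(c,[tip,*dlist],s); n=Rt[:,1]
    P=o+d*(((p-o)@n)/(d@n))[:,None]
    return P,(P-p)@Rt
E
python3 - <<'E'
from h import *
s,c=load("w7")
P,T=rodtip(c,s,(316,109),[(316,232)])
print(P,T); g=np.array([0,0,-.0187])
v=T[0]-g; print("len",np.linalg.norm(v[[0,2]]),"tilt",np.degrees(np.arctan2(v[0],v[2])),np.degrees(np.arctan2(*(T[0]-T[1])[[0,2]])),np.linalg.norm(T[0]-T[1]))
sd,cd=load("sd7")
cv2.imwrite("pics/z7d.png",cv2.resize(cd["image"][180:255,285:385],None,fx=8,fy=8,interpolation=cv2.INTER_CUBIC))
# slot from this view
P0=np.array([.5457,.0093,.0613])
im=c["image"];cv2.imwrite("pics/z7s.png",cv2.resize(im[0:50,280:362],None,fx=9,fy=9,interpolation=cv2.INTER_CUBIC))
print(proj(c,[P0],s),proj(cd,P))
E
```

```text
[[ 0.5427  0.004  -2.3106]
 [ 0.4083 -1.1091 -3.145 ]] [[ 0.1327 -0.      2.5312]
 [-0.9914 -0.      3.3616]]
len 2.553381163736633 tilt 2.978491535267023 126.4538275718243 1.3975820558125538
[[321.5322  23.0414]] [[309.2713 529.719 ]
 [461.7205 588.4614]]
```

View pics/z7d.png

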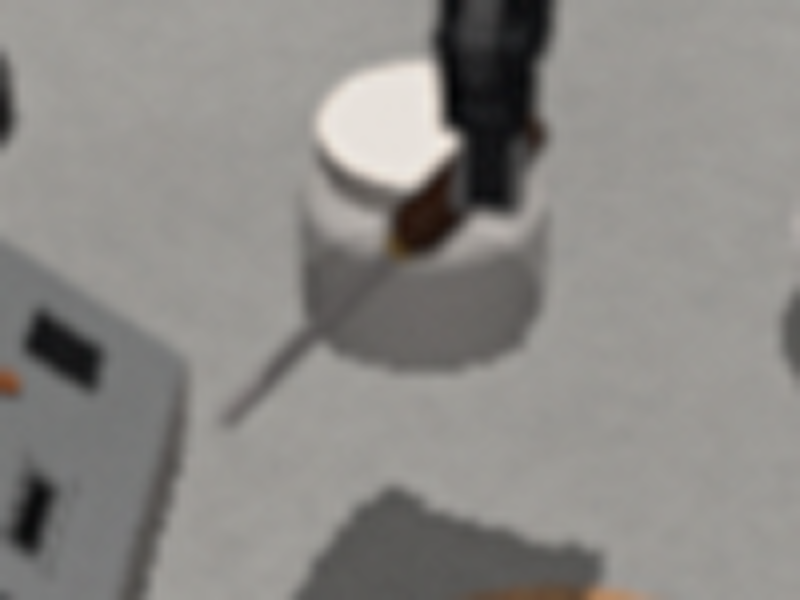

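View pics/z7s.png

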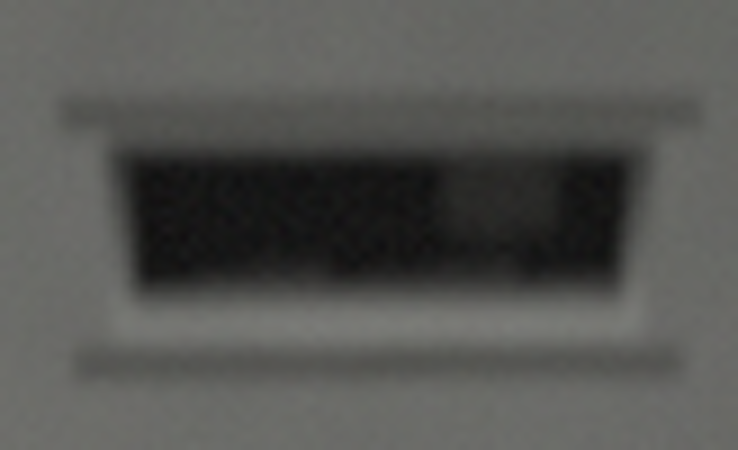

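The dark slot has a lighter patch at about zoom (500,205), roughly 12 px wide. It could be the lever, on the +x side. Next I'll triangulate the tip with the side camera.

Run:
```python
from h import *
s,c=load("w7");sd,cd=load("sd7")
def T2(uw,us):
    a=rays(c,[uw],s);b=rays(cd,[us]);return tri([(a[0],a[1][0]),(b[0],b[1][0])])
tip,e1=T2((316,109),(313.1,232.2)); fer,e2=T2((316,232),(334.8,210.3))
print(tip,e1,fer,e2,np.linalg.norm(tip-fer))
v=fer-tip; v/=np.linalg.norm(v); print("axis",v,"tilt",np.degrees(np.arccos(v[2])),"axis·SN ang",np.degrees(np.arccos(v@SN)))
g=s["position"]+[0,0,.0187]; w=g-tip; print("grasp-tip",w,np.linalg.norm(w),np.degrees(np.arctan2(np.hypot(w[0],w[1]),w[2])),"perp dev",w-v*(w@v))
# slot from w7
P0=np.array([.5457,.0093,.0613])
z=lambda u,v:(280+u/9-.45,v/9-.45)
P=onplane(c,[z(382,230),z(75,110),z(695,110),z(382,110),z(382,360),z(375,215)],P0,SN,s);print(P,(P-P0)@EX,(P-P0)@SY)
L=onplane(c,[z(435,210),z(555,210)],P0-.030*SN,SN,s);print("lever?",(L-P0)@EX,(L-P0)@SY)
```

```text
[ 0.5347 -0.0535  0.1118] [np.float64(0.003829480257217423), np.float64(0.003829480257217408)] [ 0.5282 -0.1105  0.1893] [np.float64(0.0033562709228644985), np.float64(0.003356270922864508)] 0.09647395603730337
axis [-0.0676 -0.5914  0.8035] tilt 36.533312537803695 axis·SN ang 1.558778853026334
grasp-tip [-0.0111 -0.083   0.1271] 0.1521744512880825 33.37463993177957 perp dev [-0.0008  0.0069  0.005 ]
[[ 0.5459  0.0081  0.0605]
 [ 0.5229  0.0183  0.0656]
 [ 0.5709  0.0126  0.0657]
 [ 0.5467  0.0154  0.0656]
 [ 0.545  -0.0003  0.0546]
 [ 0.5455  0.0091  0.0611]] [ 0.0004 -0.0237  0.0246  0.0002  0.0005 -0.0002] [-0.0014  0.0075  0.0077  0.0076 -0.0117 -0.0003]
lever? [0.0055 0.016 ] [-0.0124 -0.0124]
```

Run:
```python
from h import *
s=arm.state();print(s["time_s"],s["position"],s["joint_velocities"],s["force"],s["torque"])
s,c=snap("wrist","w8");s2,c2=snap("side","sd8");print(arm.state()["position"])
cv2.imwrite("pics/z8d.png",cv2.resize(c2["image"][180:255,285:385],None,fx=8,fy=8,interpolation=cv2.INTER_CUBIC))
cv2.imwrite("pics/z8.png",c["image"][0:300,160:480])
```

```text
6.65 [ 0.5215 -0.1453  0.2208] [1.8323 0.0936 1.3862 0.0832 0.1453 0.1636 0.0607] [ 0.0503 -0.36   -0.715 ] [-0.0716  0.0385  0.0032]
[ 0.521  -0.1468  0.2208]
```

View pics/z8d.png

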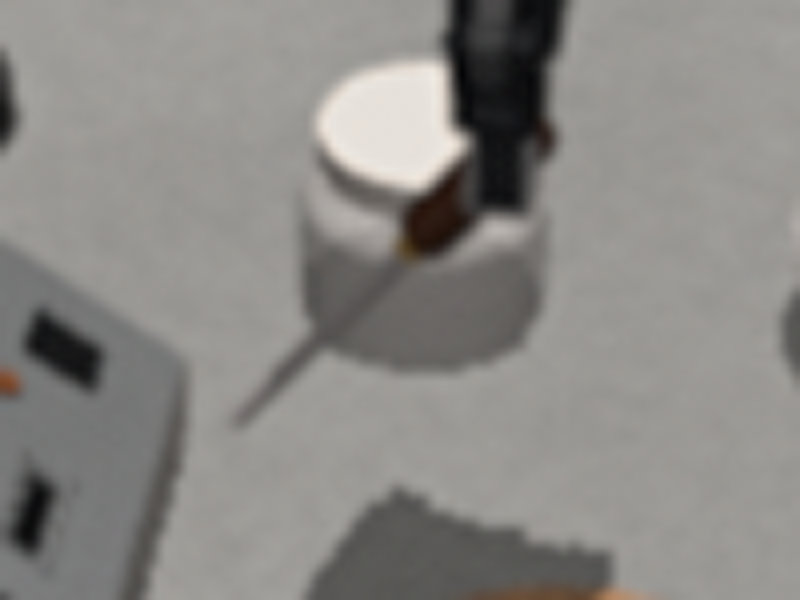

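View pics/z8.png

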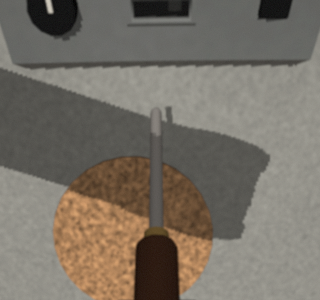

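Run:
```python
from h import *
s,c=load("w8");sd,cd=load("sd8")
print(s["position"],sd["position"],np.degrees(np.arctan2(s["tcp_rot"][1,1],s["tcp_rot"][0,1])))
def T2(uw,us):
    a=rays(c,[uw],s);b=rays(cd,[us]);return tri([(a[0],a[1][0]),(b[0],b[1][0])])
tip,e1=T2((315.7,108),(314.2,232.7)); fer,e2=T2((316,233),(335.6,210.2))
print(tip,e1,fer,e2,np.linalg.norm(tip-fer))
v=fer-tip; v/=np.linalg.norm(v); print("axis",v,"tilt",np.degrees(np.arccos(v[2])),"axis·SN ang",np.degrees(np.arccos(v@SN)))
g=s["position"]+[0,0,.0187]; w=g-tip; print("grasp-tip",w,np.linalg.norm(w),np.degrees(np.arctan2(np.hypot(w[0],w[1]),w[2])))
P0=np.array([.5457,.0093,.0613])
print(proj(c,[P0,P0+.02*EX,P0-.02*EX,P0+.006*SY,P0-.006*SY],s))
cv2.imwrite("pics/z8s.png",cv2.resize(c["image"][0:50,280:362],None,fx=9,fy=9,interpolation=cv2.INTER_CUBIC))
# tip along wrist ray assuming known distance from grasp 150
o,d=rays(c,[(315.7,108)],s);d=d[0]
for L in(.148,.150,.152):
    f=o-g; b=f@d; q=b*b-(f@f-L*L); 
    for t in(-b+np.sqrt(q),): X=o+t*d; print(L,X,np.degrees(np.arccos((g-X)[2]/L)))
```

```text
[ 0.5215 -0.1453  0.2208] [ 0.5212 -0.1463  0.2208] -7.492149160192516
[ 0.5332 -0.0594  0.1115] [np.float64(0.0009414759451719843), np.float64(0.0009414759451720136)] [ 0.5258 -0.1157  0.193 ] [np.float64(4.145081685646198e-05), np.float64(4.1450816856443385e-05)] 0.09934250423336895
axis [-0.0751 -0.5669  0.8204] tilt 34.87932758383626 axis·SN ang 0.33513310866535856
grasp-tip [-0.0117 -0.0859  0.128 ] 0.15462150246771672 34.113903938845276
[[320.7126   7.8407]
 [348.8937   7.6649]
 [292.5272   8.1207]
 [320.7415  -1.3815]
 [320.6846  16.7611]]
0.148 [ 0.5332 -0.0586  0.1201] 36.22732598518912
0.15 [ 0.5332 -0.0585  0.1177] 35.693164085664556
0.152 [ 0.5332 -0.0585  0.1152] 35.17632979498146
```

View pics/z8s.png

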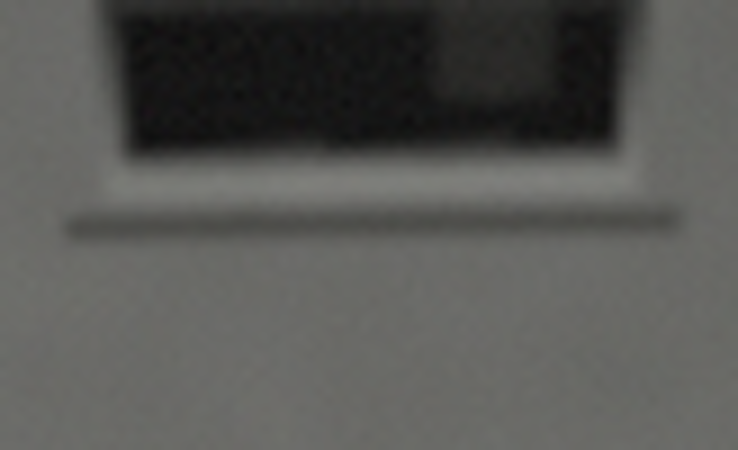

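```bash
python3 -m creep '[[0,[0.15,0.5,-0.3],0],[0,[0.3,1,-0.7],0],[0,[0.5,1.5,-1.1],0],[0,[0.65,1.85,-1.3],0],[0,[0.74,2,-1.41],0],[0,[0.74,2,-1.41],0],[0,[0.74,2,-1.41],0],[0,[0.74,2,-1.41],0]]' 50
python3 - <<'E'
from h import *
s,c=snap("wrist","w9");s2,c2=snap("scene","s9");s3,c3=snap("side","sd9")
print(s["position"],s["force"],s["torque"])
cv2.imwrite("pics/z9.png",cv2.resize(c2["image"][200:250,290:370],None,fx=9,fy=9,interpolation=cv2.INTER_CUBIC))
cv2.imwrite("pics/z9d.png",cv2.resize(c3["image"][200:290,240:360],None,fx=6,fy=6,interpolation=cv2.INTER_CUBIC))
M=np.array([.5561,.008,.0613]);print(proj(c2,[M,M+.012*SN]),proj(c3,[M,M+.012*SN]),proj(c,[M,M+.012*SN],s))
E
```

```text
time_s: 7.42
position: [0.5434, -0.086, 0.1786]
tcp_rot: [[0.132, 0.991, 0.001], [0.991, -0.132, -0.001], [-0.001, 0.001, -1.0]]
force: [0.6, -0.2, -1.1]
opening: 0.0186
[ 0.5434 -0.086   0.1786] [ 0.5969 -0.2189 -1.1133] [-0.0658 -0.0074 -0.0209]
[[336.408  230.0007]
 [335.9965 228.9338]] [[290.1699 240.8152]
 [292.4543 238.3584]] [[315.6924  96.6107]
 [315.8045 107.4354]]
```

View pics/w9.png

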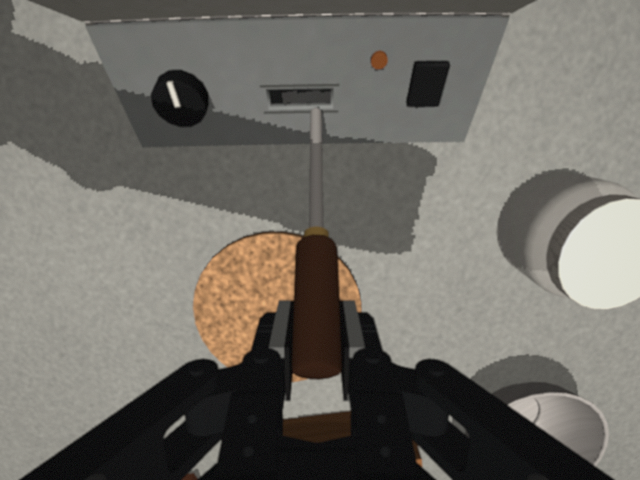

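View pics/z9.png

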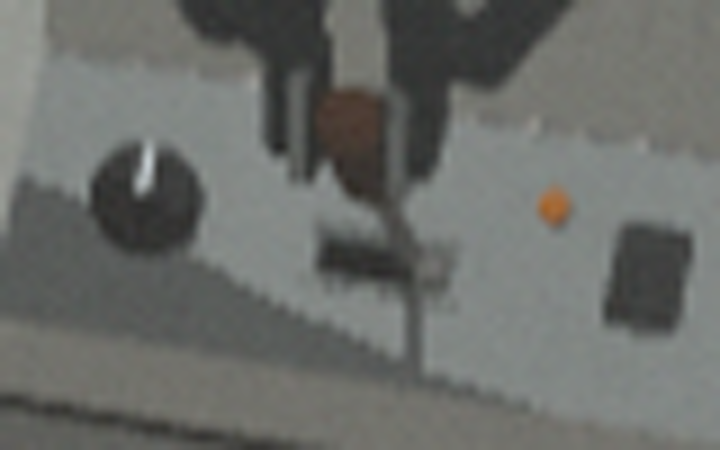

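View pics/z9d.png

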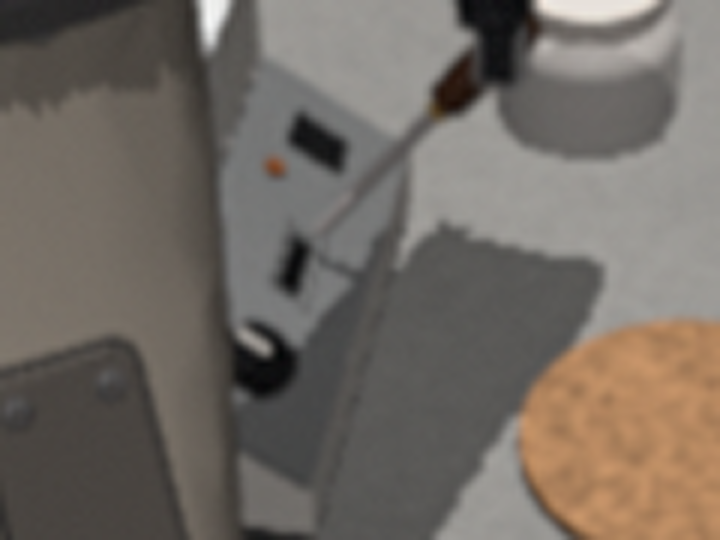

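```bash
python3 -m creep '[[0,[0.01,0.09,-0.14],0],[0,[0.02,0.19,-0.27],0],[0,[0.035,0.28,-0.41],0],[0,[0.047,0.38,-0.55],0],[0,[0.055,0.43,-0.62],0],[0,[0.06,0.47,-0.68],0],[0,[0.06,0.47,-0.68],0],[0,[0.06,0.47,-0.68],0]]'
python3 - <<'E'
from h import *
s,c=snap("wrist","w10")
print(s["position"],s["force"],s["torque"])
cv2.imwrite("pics/z10.png",cv2.resize(c["image"][60:260,200:440],None,fx=3,fy=3,interpolation=cv2.INTER_CUBIC))
E
```

```text
time_s: 8.23
position: [0.5451, -0.071, 0.1577]
tcp_rot: [[0.131, 0.991, -0.0], [0.991, -0.131, -0.0], [-0.0, -0.0, -1.0]]
force: [-1.2, 0.4, -1.2]
opening: 0.0189
[ 0.5451 -0.071   0.1577] [-1.1624  0.4371 -1.2286] [0.0053 0.0373 0.0318]
```

View pics/z10.png

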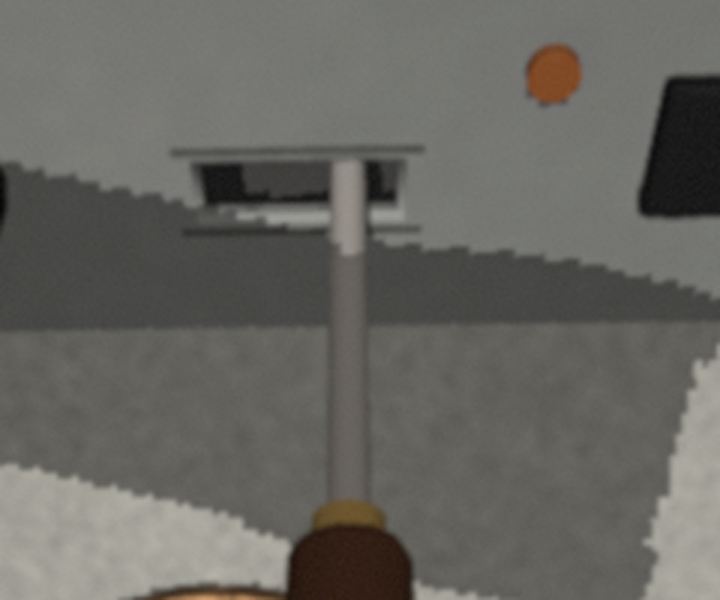

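```bash
python3 -m creep '[[0,[0.01,0.08,-0.11],0],[0,[0.02,0.16,-0.23],0],[0,[0.03,0.25,-0.36],0],[0,[0.035,0.28,-0.41],0],[0,[0.04,0.32,-0.46],0],[0,[0.045,0.36,-0.52],0],[0,[0.045,0.36,-0.52],0],[0,[0.045,0.36,-0.52],0]]'
python3 - <<'E'
from h import *
s=arm.state()
print(s["position"],s["force"],s["torque"])
E
```

```text
time_s: 8.95
position: [0.5465, -0.0609, 0.1425]
tcp_rot: [[0.132, 0.991, 0.0], [0.991, -0.132, -0.001], [-0.0, 0.0, -1.0]]
force: [-2.1, -3.1, 2.8]
opening: 0.0182
[ 0.5465 -0.0609  0.1425] [-2.1325 -3.0888  2.8286] [-0.5031  0.3964  0.0881]
```

```bash
python3 -m creep '[[0,[0,0.02,-0.03],0],[0,[0,0.04,-0.06],0],[0,[0.005,0.06,-0.08],0],[0,[0.01,0.08,-0.11],0],[0,[0.01,0.1,-0.14],0],[0,[0.01,0.1,-0.14],0],[0,[0.01,0.1,-0.14],0],[0,[0.01,0.1,-0.14],0]]'
python3 - <<'E'
from h import *
s=arm.state()
print(s["position"],s["force"],s["force"]@SN,s["torque"])
E
```

```text
time_s: 9.62
position: [0.5469, -0.0585, 0.1385]
tcp_rot: [[0.132, 0.991, 0.001], [0.991, -0.132, -0.001], [-0.001, 0.001, -1.0]]
force: [-1.5, -4.5, 5.9]
opening: 0.0185
[ 0.5469 -0.0585  0.1385] [-1.4955 -4.4777  5.8888] 7.477560442286329 [-1.0983  0.6366  0.1822]
```

```bash
python3 -m creep '[[0,[0,0.02,-0.03],0],[0,[0.005,0.04,-0.06],0],[0,[0.005,0.06,-0.08],0],[0,[0.01,0.08,-0.11],0],[0,[0.01,0.08,-0.11],0],[0,[0.01,0.08,-0.11],0],[0,[0.01,0.08,-0.11],0],[0,[0.01,0.08,-0.11],0]]'
python3 - <<'E'
from h import *
s,c=snap("scene","s11")
print(s["position"],s["force"],s["force"]@SN,s["torque"])
E
```

```text
time_s: 10.28
position: [0.5472, -0.0565, 0.1354]
tcp_rot: [[0.133, 0.991, 0.001], [0.991, -0.133, -0.001], [-0.001, 0.001, -1.0]]
force: [-2.6, -5.6, 7.2]
opening: 0.0185
[ 0.5472 -0.0565  0.1354] [-2.6451 -5.6454  7.1898] 9.288354819053238 [-1.212   0.7422  0.171 ]
```

View pics/s11.png

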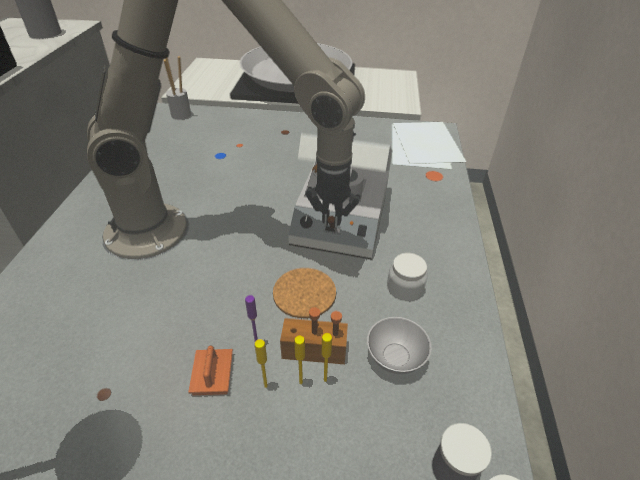

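The hood is already rising, with the deck and pot visible. I'll withdraw along the rod's axis.

```bash
python3 -m creep '[[0,[0,0,0],0],[0,[-0.02,-0.16,0.23],0],[0,[-0.05,-0.4,0.58],0],[0,[-0.08,-0.68,0.98],0],[0,[-0.12,-0.95,1.37],0],[0,[-0.16,-1.3,1.9],0],[0,[-0.18,-1.5,2.2],0],[0,[-0.18,-1.5,2.2],0]]'
python3 -m creep '[[0,[0,0,0],0],[0,[0,0,0],0],[0,[0,0,0],0],[0,[0,0,0],0],[0,[0,0,0],0],[0,[0,0,0],0],[0,[0,0,0],0],[0,[0,0,0],0]]'
python3 - <<'E'
from h import *
s,c=snap("scene","s12")
snap("wrist","w12")
print(s["position"],s["force"],s["torque"])
E
```

```text
time_s: 11.0
position: [0.5428, -0.102, 0.2035]
tcp_rot: [[0.134, 0.991, 0.005], [0.991, -0.134, -0.0], [0.001, 0.005, -1.0]]
force: [0.8, -0.0, -1.5]
opening: 0.0182
time_s: 11.67
position: [0.5417, -0.0997, 0.2006]
tcp_rot: [[0.131, 0.991, -0.0], [0.991, -0.131, -0.0], [-0.0, -0.0, -1.0]]
force: [0.9, -0.1, -1.4]
opening: 0.0184
[ 0.5417 -0.0997  0.2006] [ 0.9229 -0.0786 -1.3821] [-0.0538  0.0304  0.0496]
```

View pics/s12.png

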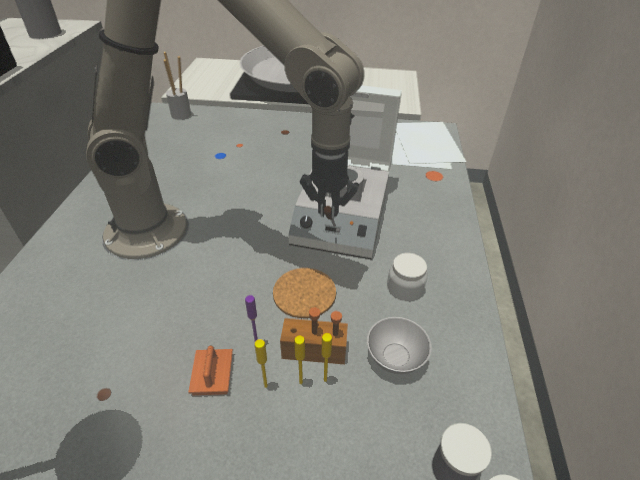

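View pics/w12.png

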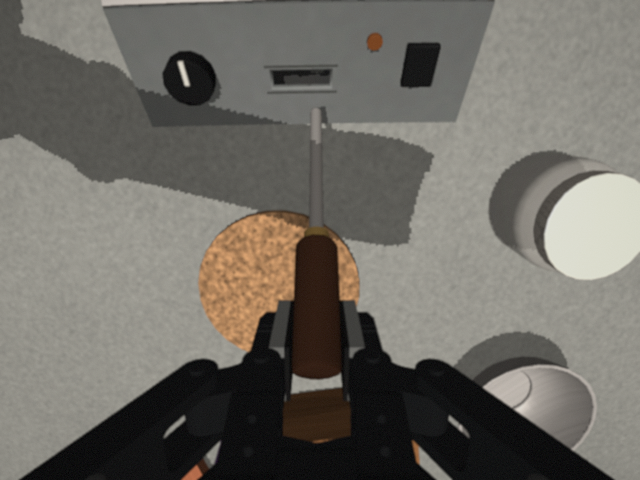

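```bash
python3 -m creep '[[0,[0,-0.4,0],0],[0,[0,-0.7,-0.3],0],[0,[0,-0.7,-0.9],0],[0,[0,-0.66,-1.5],0],[0,[0,-0.63,-2.1],0],[0,[0,-0.63,-2.35],0],[0,[0,-0.63,-2.35],0],[0,[0,-0.63,-2.35],0]]' 20
python3 - <<'E'
from h import *
s,c=snap("wrist","w13");s3,c3=snap("side","sd13")
print(s["position"],s["force"],s["torque"])
cv2.imwrite("pics/z13d.png",cv2.resize(c3["image"][200:320,240:400],None,fx=5,fy=5,interpolation=cv2.INTER_CUBIC))
E
```

```text
time_s: 12.43
position: [0.5418, -0.1194, 0.1305]
tcp_rot: [[0.132, 0.991, -0.0], [0.991, -0.132, -0.0], [-0.0, -0.0, -1.0]]
force: [-0.1, -0.2, -0.6]
opening: 0.0183
[ 0.5418 -0.1194  0.1305] [-0.0631 -0.2295 -0.5986] [-0.0033 -0.0338  0.0018]
```

View pics/w13.png

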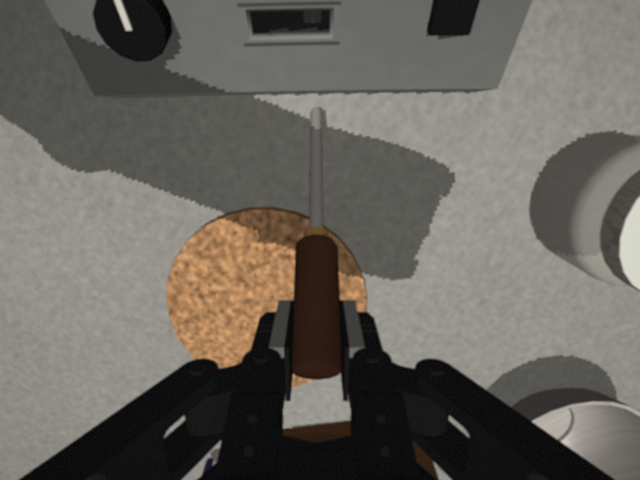

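View pics/z13d.png

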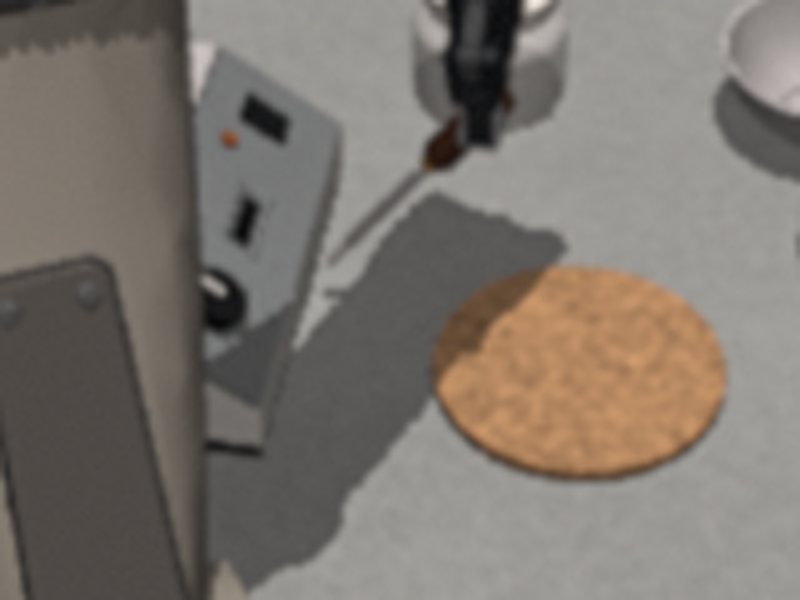

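```bash
python3 -m creep '[[0,[0.02,0.2,0],0],[0,[0.05,0.4,0.13],0],[0,[0.07,0.6,0.25],0],[0,[0.1,0.8,0.36],0],[0,[0.12,1.0,0.46],0],[0,[0.16,1.3,0.58],0],[0,[0.19,1.55,0.66],0],[0,[0.22,1.8,0.74],0]]'
python3 -m creep '[[0,[0.03,0.2,0.05],0],[0,[0.05,0.4,0.08],0],[0,[0.08,0.65,0.12],0],[0,[0.11,0.87,0.16],0],[0,[0.13,1.08,0.18],0],[0,[0.15,1.25,0.18],0],[0,[0.15,1.25,0.18],0],[0,[0.15,1.25,0.18],0]]'
python3 - <<'E'
from h import *
s,c=snap("wrist","w14");s3,c3=snap("side","sd14")
print(s["position"],s["force"],s["torque"])
cv2.imwrite("pics/z14d.png",cv2.resize(c3["image"][180:300,240:400],None,fx=5,fy=5,interpolation=cv2.INTER_CUBIC))
E
```

```text
time_s: 13.2
position: [0.5488, -0.0636, 0.1529]
tcp_rot: [[0.131, 0.991, 0.001], [0.991, -0.131, 0.0], [0.0, 0.001, -1.0]]
force: [0.9, -2.4, -0.1]
opening: 0.0187
time_s: 13.87
position: [0.5526, -0.0264, 0.1576]
tcp_rot: [[0.131, 0.991, -0.001], [0.991, -0.131, 0.001], [0.0, -0.001, -1.0]]
force: [-0.4, -2.1, -0.8]
opening: 0.0184
[ 0.5526 -0.0264  0.1576] [-0.4436 -2.1267 -0.8397] [-0.4789 -0.0092 -0.0335]
```

View pics/w14.png

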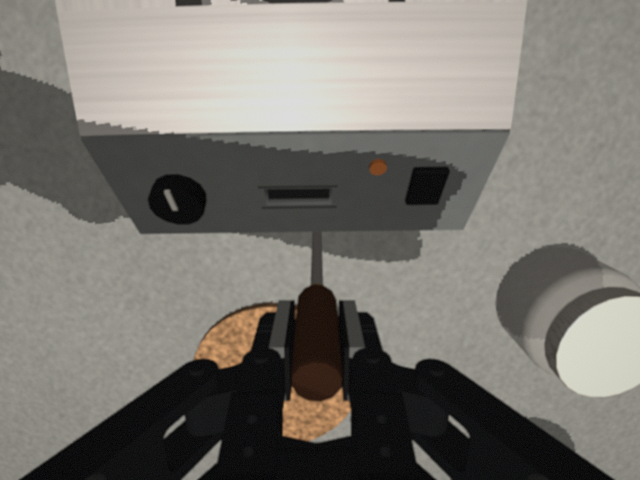

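View pics/z14d.png

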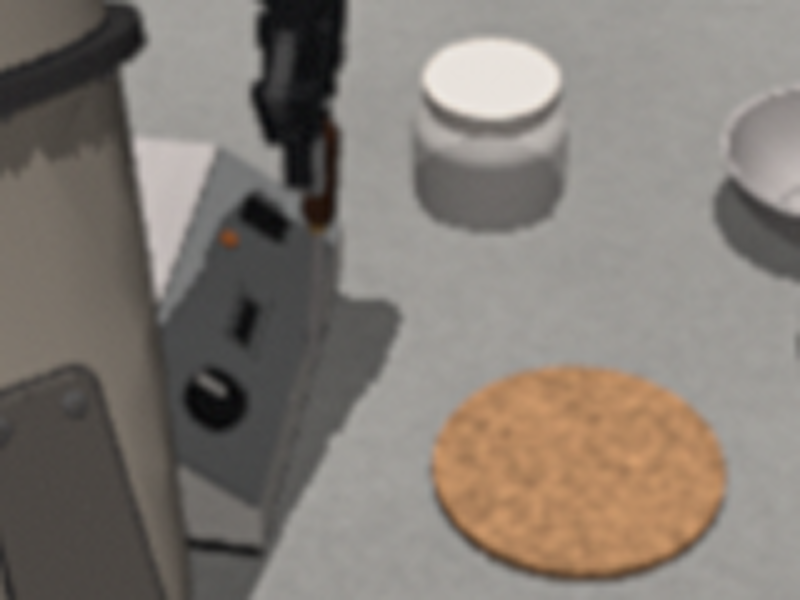

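```bash
python3 -m creep '[[0,[-0.1,-0.6,0],0],[0,[-0.2,-1.5,0.6],0],[0,[-0.4,-2.6,1.2],0],[0,[-0.7,-3.7,1.8],0],[0,[-1,-4.8,2.25],0],[0,[-1.2,-5.3,2.25],0],[0,[-1.2,-5.4,2.25],0],[0,[-1.2,-5.4,2.25],0]]' 30
python3 -m creep '[[0,[-0.1,-0.7,0],0],[0,[-0.2,-1.6,0],0],[0,[-0.4,-2.5,0],0],[0,[-0.6,-3.3,0],0],[0,[-0.65,-4,0],0],[0,[-0.65,-4.35,0],0],[0,[-0.65,-4.35,0],0],[0,[-0.65,-4.35,0],0]]' 30
python3 - <<'E'
from h import *
import time
s,c=snap("wrist","w15");s2,c2=snap("scene","s15");s3,c3=snap("side","sd15")
print(s["position"],s3["position"],s["force"],s["torque"])
cv2.imwrite("pics/z15d.png",cv2.resize(c3["image"][190:290,360:500],None,fx=5.5,fy=5.5,interpolation=cv2.INTER_CUBIC))
cv2.imwrite("pics/z15.png",cv2.resize(c2["image"][250:400,200:400],None,fx=4,fy=4,interpolation=cv2.INTER_CUBIC))
E
```

```text
time_s: 14.63
position: [0.5164, -0.1899, 0.2254]
tcp_rot: [[0.134, 0.991, 0.0], [0.991, -0.134, 0.001], [0.001, 0.0, -1.0]]
force: [-0.5, 0.6, -0.9]
opening: 0.0189
time_s: 15.3
position: [0.498, -0.318, 0.2246]
tcp_rot: [[0.13, 0.991, -0.001], [0.991, -0.13, 0.001], [0.001, -0.001, -1.0]]
force: [1.4, 1.4, 0.2]
opening: 0.0183
[ 0.498  -0.318   0.2246] [ 0.4983 -0.3172  0.2248] [1.4084 1.4081 0.2456] [ 0.0059 -0.0547  0.0147]
```

View pics/w15.png

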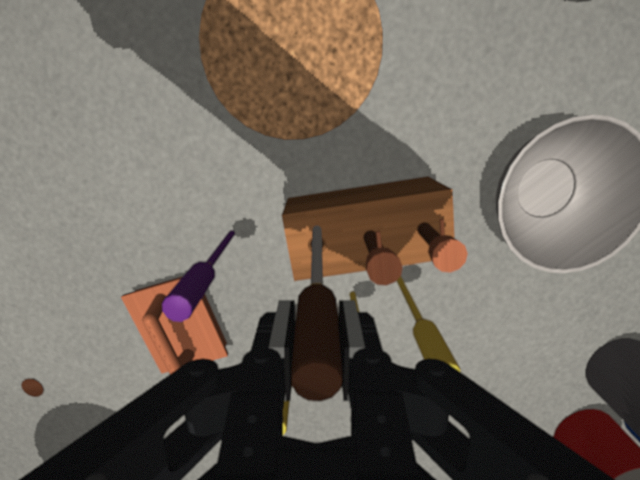

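View pics/z15d.png

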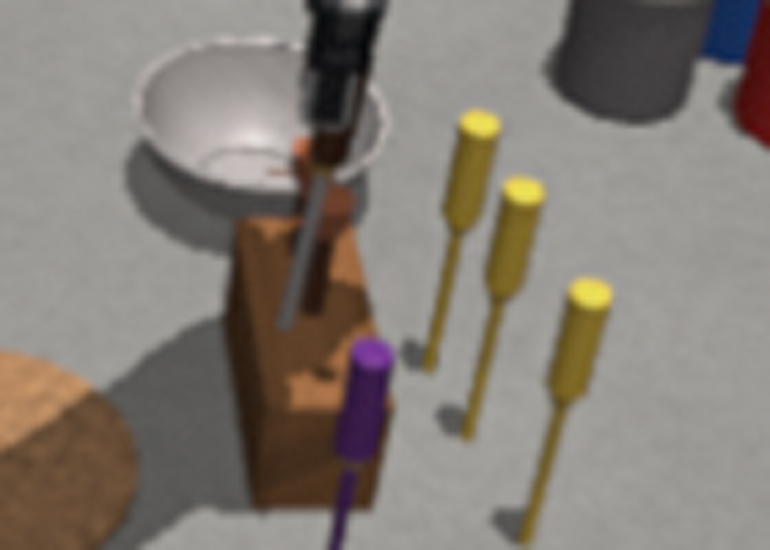

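View pics/z15.png

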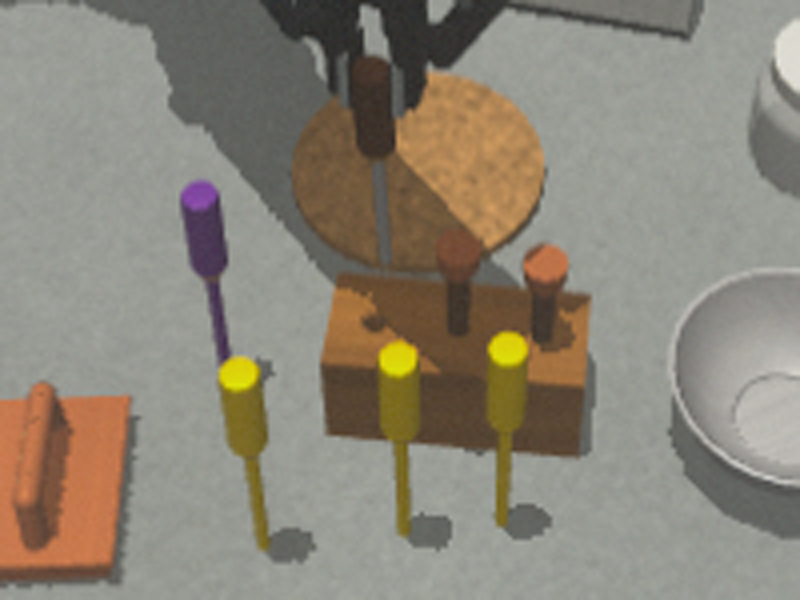

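Run:
```python
from h import *
s,c=load("w15");sc,cc=load("s15");sd,cd=load("sd15")
r=lambda c,u,s=None:(lambda a:(a[0],a[1][0]))(rays(c,[u],s))
tip=tri([r(cd,(411.2,248.9)),r(cc,(295.9,315.2))]);tw=tri([r(c,(317,229),s),r(cd,(411.2,248.9)),r(cc,(295.9,315.2))])
fer=tri([r(cc,(200+376/4-.4,250+160/4-.4)),r(cd,(360+322/5.5-.4,190+168/5.5-.4))])
print(tip,tw,fer)
v=fer[0]-tw[0];print(np.linalg.norm(v),v/np.linalg.norm(v))
print("bore",onz(cd,[(418.7,257.4)],.07),onz(cc,[(293.4,330.1)],.07),onz(c,[(316,244)],.07,s))
g=s["position"]+[0,0,.0187];w=g-tw[0];print("g-tip",w,np.linalg.norm(w))
cv2.imwrite("pics/z15w.png",cv2.resize(c["image"][200:300,260:380],None,fx=6,fy=6,interpolation=cv2.INTER_CUBIC))
```

```text
(array([ 0.4977, -0.3146,  0.094 ]), [np.float64(0.00035710148654850626), np.float64(0.00035710148654834753)]) (array([ 0.4983, -0.3154,  0.0944]), [np.float64(0.0013761466873326007), np.float64(0.0010891528413740725), np.float64(0.0007105676318058271)]) (array([ 0.4975, -0.3213,  0.1881]), [np.float64(0.0017113193375352957), np.float64(0.0017113193375353592)])
0.09388553042486489 [-0.0087 -0.063   0.998 ]
bore [[ 0.4924 -0.3364  0.07  ]] [[ 0.495  -0.3371  0.07  ]] [[ 0.4957 -0.3365  0.07  ]]
g-tip [-0.0003 -0.0026  0.1489] 0.1489434550286109
```

View pics/z15w.png

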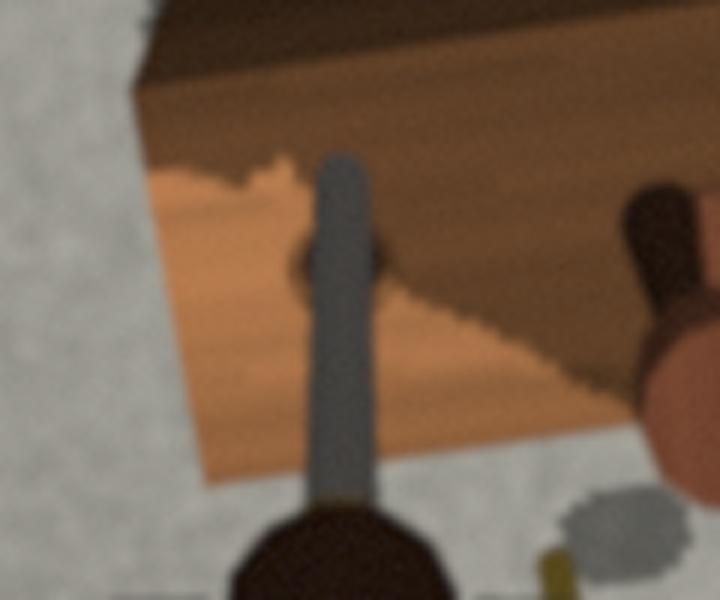

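```bash
python3 -m creep '[[0,[-0.02,-0.3,0],0],[0,[-0.05,-0.6,0],0],[0,[-0.05,-0.7,0],0],[0,[-0.05,-0.7,-0.25],0],[0,[-0.05,-0.7,-0.45],0],[0,[-0.05,-0.7,-0.6],0],[0,[-0.05,-0.7,-0.6],0],[0,[-0.05,-0.7,-0.6],0]]' 30
python3 - <<'E'
from h import *
s,c=snap("wrist","w16");s2,c2=snap("scene","s16");s3,c3=snap("side","sd16")
print(s["position"],s3["position"],s["force"],s["torque"])
a=cv2.resize(c3["image"][220:280,380:460],None,fx=5,fy=5,interpolation=cv2.INTER_CUBIC)
b=cv2.resize(c2["image"][295:355,255:335],None,fx=5,fy=5,interpolation=cv2.INTER_CUBIC)
d=cv2.resize(c["image"][190:290,250:380],None,fx=3,fy=3,interpolation=cv2.INTER_CUBIC)
o=np.zeros((600,800,3),np.uint8);o[:300,:400]=a;o[:300,400:]=b;o[300:600,:390]=d;cv2.imwrite("pics/z16.png",o)
E
```

```text
time_s: 16.12
position: [0.4956, -0.3402, 0.2067]
tcp_rot: [[0.131, 0.991, -0.001], [0.991, -0.131, 0.001], [0.0, -0.001, -1.0]]
force: [-0.3, -0.1, -0.3]
opening: 0.0184
[ 0.4956 -0.3402  0.2067] [ 0.4959 -0.3405  0.2074] [-0.3025 -0.0641 -0.3247] [ 0.0187 -0.027  -0.0026]
```

View pics/z16.png

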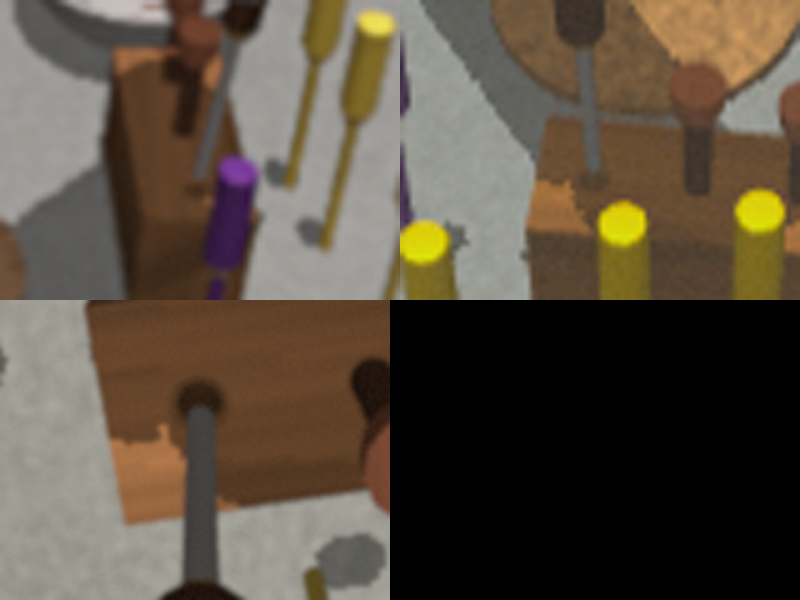

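```bash
python3 -m creep '[[0,[0.01,0.03,-0.15],0],[0,[0.01,0.03,-0.3],0],[0,[0.01,0.03,-0.45],0],[0,[0.01,0.03,-0.6],0],[0,[0.01,0.03,-0.75],0],[0,[0.01,0.03,-0.85],0],[0,[0.01,0.03,-0.85],0],[0,[0.01,0.03,-0.85],0]]' 20
python3 - <<'E'
from h import *
s=arm.state();print(s["position"],s["force"],s["torque"])
E
```

```text
time_s: 16.93
position: [0.496, -0.3397, 0.1816]
tcp_rot: [[0.131, 0.991, -0.0], [0.991, -0.131, 0.0], [0.0, -0.0, -1.0]]
force: [-0.5, -0.6, -0.3]
opening: 0.0184
[ 0.496  -0.3397  0.1816] [-0.4889 -0.6035 -0.3446] [0.0314 0.0307 0.0036]
```

```bash
python3 -m creep '[[0,[0.02,0.03,-0.25],0],[0,[0.02,0.06,-0.5],0],[0,[0.02,0.09,-0.75],0],[0,[0.02,0.1,-1],0],[0,[0.02,0.1,-1.2],0],[0,[0.02,0.1,-1.35],0],[0,[0.02,0.1,-1.35],0],[0,[0.02,0.1,-1.35],0]]' 20
python3 - <<'E'
from h import *
s,c=snap("wrist","w17");print(s["position"],s["force"],s["torque"])
cv2.imwrite("pics/z17.png",cv2.resize(c["image"][190:450,210:460],None,fx=2.3,fy=2.3))
E
```

```text
time_s: 17.6
position: [0.4966, -0.3368, 0.141]
tcp_rot: [[0.131, 0.991, -0.0], [0.991, -0.131, 0.0], [0.0, -0.0, -1.0]]
force: [0.4, 1.4, -0.8]
opening: 0.0183
[ 0.4966 -0.3368  0.141 ] [ 0.3558  1.3938 -0.7851] [-0.0381  0.0005  0.0083]
```

View pics/z17.png

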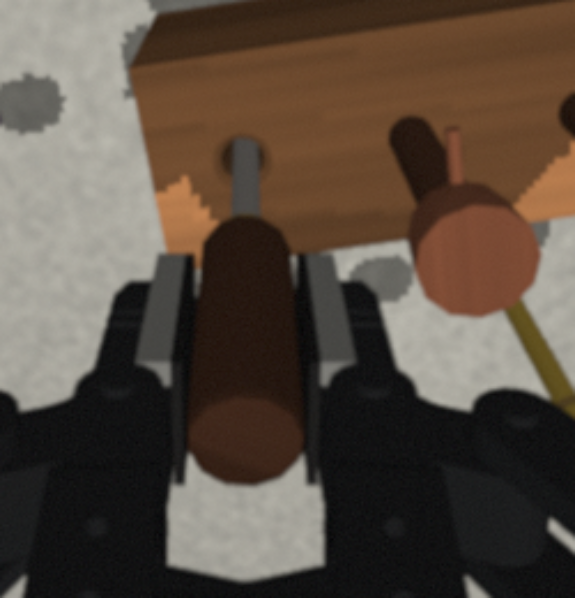

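```bash
python3 -m creep '[[10,[0,0,-0.03],0],[46,[0,0,-0.03],0],[46,[0,0,-0.03],0],[46,[0,0,-0.03],0],[46,[0,0,0.3],0],[46,[0,0,1],0],[46,[0,0,2],0],[46,[0,0,3],0]]' 20
python3 -m creep '[[46,[0,0.8,0.9],0],[46,[0.1,2,1.8],0],[46,[0.3,3.2,2.2],0],[46,[0.5,4.4,2.4],0],[46,[0.7,5.6,2.4],0],[46,[1,6.6,2.4],0],[46,[1,7.5,2.4],0],[46,[1,7.5,2.4],0]]'
python3 - <<'E'
from h import *
s,c=snap("wrist","w18");s2,c2=snap("scene","s18");s3,c3=snap("side","sd18");print(s["time_s"],s["position"],s["force"])
a=cv2.resize(c3["image"][190:290,360:500],None,fx=2.8,fy=3,interpolation=cv2.INTER_CUBIC)
b=cv2.resize(c2["image"][260:360,240:373],None,fx=3,fy=3,interpolation=cv2.INTER_CUBIC)
cv2.imwrite("pics/z18.png",np.hstack([a,b]))
E
```

```text
time_s: 18.32
position: [0.4961, -0.3367, 0.2326]
tcp_rot: [[0.132, 0.991, -0.001], [0.991, -0.132, 0.0], [0.0, -0.001, -1.0]]
force: [0.5, -0.1, -0.6]
opening: 0.0395
time_s: 18.98
position: [0.5277, -0.1051, 0.3037]
tcp_rot: [[0.123, 0.992, 0.0], [0.992, -0.123, 0.003], [0.003, -0.0, -1.0]]
force: [-0.5, 0.2, -0.5]
opening: 0.0395
18.9833 [ 0.5277 -0.1051  0.3037] [-0.4616  0.1575 -0.5472]
```

View pics/z18.png

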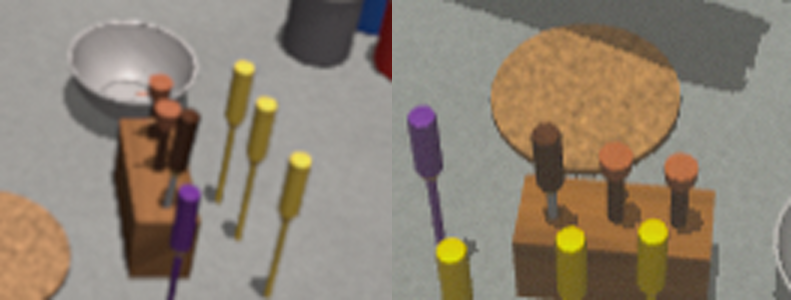

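View pics/w18.png

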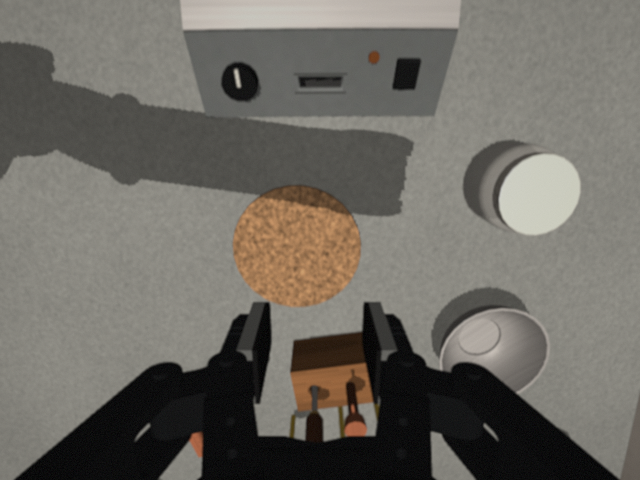

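The rod is back in its hole. Next I'll look into the bath.

```bash
python3 -m creep '[[46,[0.2,1.1,0.5],0],[46,[0.4,2.2,1],0],[46,[0.6,3.3,1.5],0],[46,[0.8,4.4,2],0],[46,[1,5.4,2],0],[46,[1.2,6.2,2],0],[46,[1.2,6.6,2],0],[46,[1.2,6.6,2],0]]'
python3 - <<'E'
from h import *
arm.read_camera("side")
s,c=snap("wrist","w19");s2,c2=snap("scene","s19");print(s["time_s"],s["position"],s["force"])
cv2.imwrite("pics/z19.png",cv2.resize(c2["image"][80:260,270:420],None,fx=3.3,fy=3.3,interpolation=cv2.INTER_CUBIC))
E
```

```text
time_s: 19.8
position: [0.5627, 0.0878, 0.363]
tcp_rot: [[0.129, 0.992, -0.001], [0.992, -0.129, -0.0], [-0.0, -0.001, -1.0]]
force: [0.2, -0.4, -0.8]
opening: 0.039
19.85 [0.5626 0.0853 0.3631] [ 0.6206 -1.5052 -0.0028]
```

View pics/w19.png

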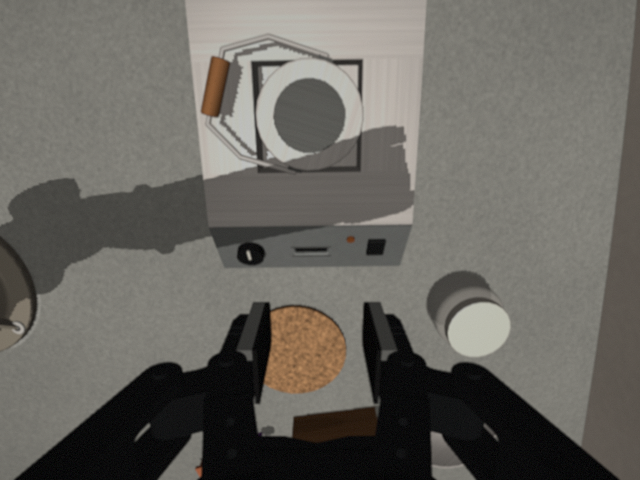

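View pics/z19.png

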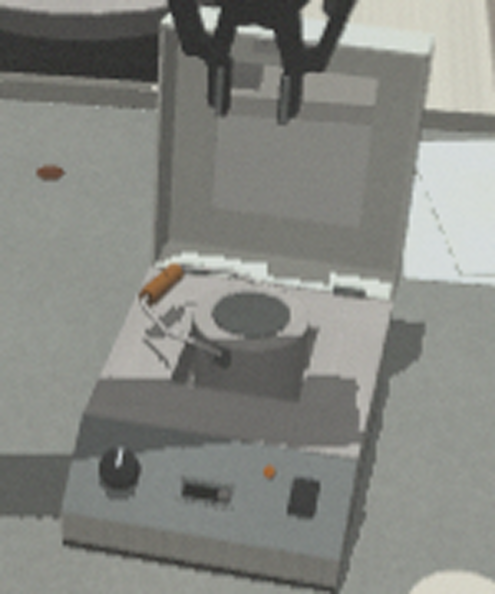

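The bail lies folded on the -x side, with its grip at about (216,86) and the lid centre at (310,114). I'll measure both.

Run:
```python
from h import *
s,c=load("w19");sc,cc=load("s19");im=c["image"]
def grip(im,box):
    x0,y0,x1,y1=box;h=cv2.cvtColor(im[y0:y1,x0:x1],cv2.COLOR_BGR2HSV)
    m=cv2.inRange(h,(3,110,60),(20,255,255));k=max(cv2.findContours(m,cv2.RETR_EXTERNAL,cv2.CHAIN_APPROX_NONE)[0],key=cv2.contourArea)
    r=cv2.minAreaRect(k);b=cv2.boxPoints(r)+[x0,y0];return np.array(r[0])+[x0,y0],r[1:],b,cv2.contourArea(k)
gw=grip(im,(180,30,260,140));gs=grip(cc["image"],(300,150,335,180))
print(gw,gs)
r=lambda c,u,s=None:(lambda a:(a[0],a[1][0]))(rays(c,[u],s))
print(tri([r(c,gw[0],s),r(cc,gs[0])]))
b=gw[2]; b=b[np.argsort(b[:,1])]; e1=b[:2].mean(0);e2=b[2:].mean(0);P=onz(c,[e1,e2,gw[0]],.125,s);print(e1,e2,P,np.linalg.norm(P[0]-P[1]),"axis deg",np.degrees(np.arctan2(*(P[0]-P[1])[[1,0]])))
# lid: fit ellipse of light rim, grey disc
h=cv2.cvtColor(im,cv2.COLOR_BGR2GRAY)
cv2.imwrite("pics/z19w.png",cv2.resize(im[20:190,180:420],None,fx=3.3,fy=3.3,interpolation=cv2.INTER_CUBIC))
m=cv2.inRange(h[70:160,265:355],0,130)
ks=[k for k in cv2.findContours(m,cv2.RETR_EXTERNAL,cv2.CHAIN_APPROX_NONE)[0] if cv2.contourArea(k)>1500]
for k in ks:
    e=cv2.fitEllipse(k);print(e);print(onz(c,[np.array(e[0])+[265,70]],.132,s))
print(BO,np.degrees(YAW)+90)
```

```text
(array([214.8846,  86.5769]), ((17.65045166015625, 57.658145904541016), 11.309932708740234), array([[200.5769, 113.1154],
       [211.8846,  56.5769],
       [229.1923,  60.0385],
       [217.8846, 116.5769]]), 911.0) (array([318.7869, 164.8443]), ((4.097180366516113, 12.931726455688477), 50.194427490234375), array([[312.5082, 167.4098],
       [322.4426, 159.1311],
       [325.0656, 162.2787],
       [315.1311, 170.5574]]), 39.0)
(array([0.4836, 0.2056, 0.136 ]), [np.float64(0.0013272217858489583), np.float64(0.0013272217858489807)])
[220.5385  58.3077] [209.2308 114.8462] [[0.4927 0.23   0.125 ]
 [0.4715 0.1824 0.125 ]
 [0.4823 0.2067 0.125 ]] 0.05215148790566185 axis deg 66.06806760780502
((47.648189544677734, 50.66656494140625), (69.94891357421875, 92.48365020751953), 143.93621826171875)
[[0.5699 0.1636 0.132 ]]
[0.5661 0.1678 0.    ] 83.0
```

View pics/z19w.png

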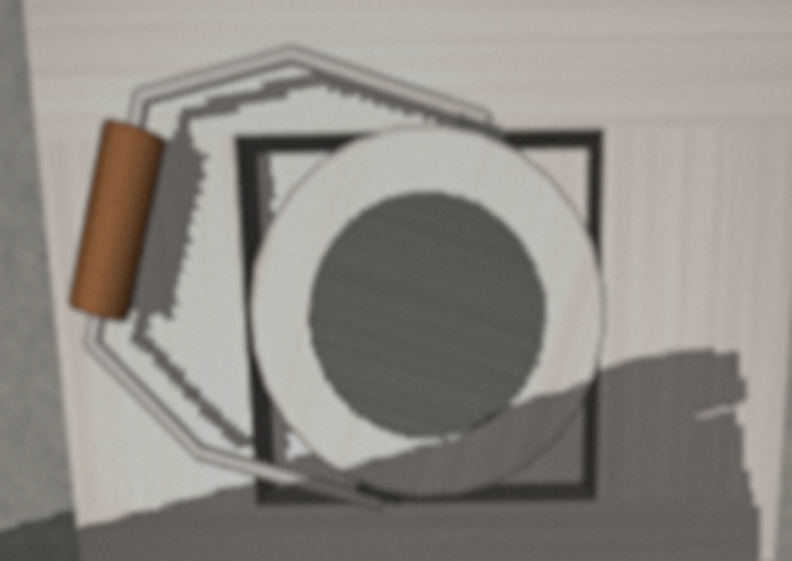

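Run:
```python
from h import *
s,c=load("w19")
z=lambda u,v:(180+u/3.3-.35,20+v/3.3-.35)
C=onz(c,[z(428,310)],.130,s)[0]; C2=onz(c,[z(428,315)],.134,s)[0]
G=onz(c,[z(117,220)],.125,s)[0]
E=onz(c,[z(137,124),z(98,314),z(487,120),z(378,497)],.125,s)
print(C,C2,G,G-C,np.linalg.norm((G-C)[:2]),np.degrees(np.arctan2(*(G-C)[[1,0]])))
print(E); d=E[0]-E[1];print(np.degrees(np.arctan2(d[1],d[0])),np.linalg.norm(d)); d=E[2]-E[3];print("ears",np.degrees(np.arctan2(d[1],d[0])),np.linalg.norm(d),(E[2]+E[3])/2)
print(np.degrees(np.arctan2(s["tcp_rot"][1,1],s["tcp_rot"][0,1])))
```

```text
[0.5677 0.1704 0.13  ] [0.5675 0.169  0.134 ] [0.4826 0.2068 0.125 ] [-0.0851  0.0365 -0.005 ] 0.09258067236791369 156.80780498871874
[[0.4934 0.2308 0.125 ]
 [0.4716 0.1824 0.125 ]
 [0.5909 0.2186 0.125 ]
 [0.545  0.1187 0.125 ]]
65.78268467955819 0.05314392263042877
ears 65.34229584321763 0.10994989940830281 [0.568  0.1686 0.125 ]
-7.559689247909839
```

```bash
python3 -m creep '[[46,[-0.5,0.8,-0.2],-0.5],[46,[-1,1.6,-0.8],-1],[46,[-1.5,2.4,-1.6],-1.5],[46,[-2,3.2,-2.4],-2],[46,[-2.5,3.8,-3.2],-2.5],[46,[-2.67,4.05,-4],-2.75],[46,[-2.67,4.05,-4.7],-2.75],[46,[-2.67,4.05,-4.7],-2.75]]' 40
python3 - <<'E'
from h import *
arm.read_camera("side")
s,c=snap("wrist","w20");print(s["time_s"],s["position"],s["force"],np.degrees(np.arctan2(s["tcp_rot"][1,1],s["tcp_rot"][0,1])))
print(proj(c,[(.4826,.2068,.125)],s))
E
```

```text
time_s: 20.62
position: [0.4802, 0.205, 0.2189]
tcp_rot: [[0.409, 0.913, -0.005], [0.913, -0.409, -0.004], [-0.006, -0.003, -1.0]]
force: [-1.0, -1.0, -0.3]
opening: 0.0393
20.6667 [0.4818 0.2051 0.2211] [ 1.4985 -0.9023  0.5106] -24.201908346215607
[[315.6369 242.5475]]
```

View pics/w20.png

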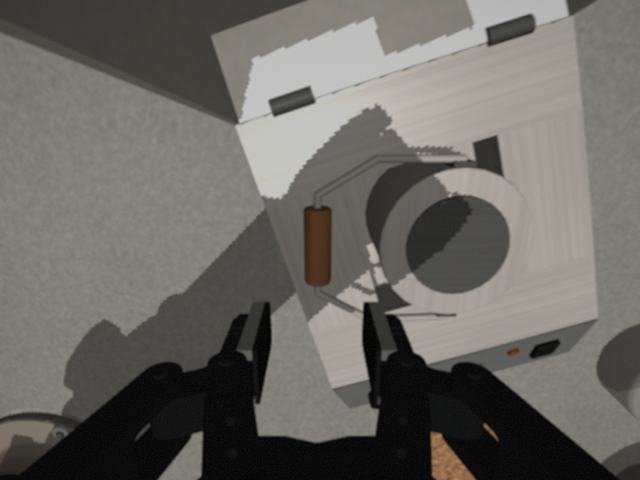

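```bash
python3 -m creep '[[46,[0,0,-0.8],0],[46,[0,0,-1.7],0],[46,[0,0,-2.6],0],[46,[0,0,-3.3],0],[46,[0,0,-3.7],0],[46,[0,0,-3.83],0],[46,[0,0,-3.83],0],[46,[0,0,-3.83],0]]' 40
python3 - <<'E'
from h import *
s,c=snap("wrist","w21");print(s["time_s"],s["position"],s["force"])
E
```

```text
time_s: 21.38
position: [0.4839, 0.2078, 0.1089]
tcp_rot: [[0.408, 0.913, 0.002], [0.913, -0.408, 0.001], [0.002, 0.001, -1.0]]
force: [0.7, -0.2, 0.2]
opening: 0.0394
21.3833 [0.4839 0.2078 0.1089] [ 0.7156 -0.2084  0.2217]
```

View pics/w21.png

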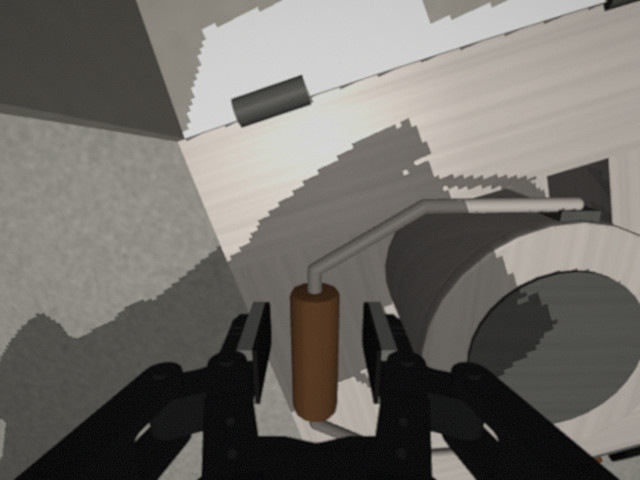

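```bash
python3 -m creep '[[0,[0,0,0],0],[0,[0,0,0],0],[0,[0,0,0],0],[0,[0,0,0],0],[0,[0,0,0],0],[0,[0,0,0],0],[0,[0,0,0],0],[0,[0,0,0],0]]' 40
python3 - <<'E'
from h import *
s=arm.state();print(s["time_s"],s["position"],s["force"],s["torque"],s["opening"])
# arc from 0..90 in units, radius 92, inward direction
u=np.array([np.cos(np.radians(156)),np.sin(np.radians(156))])
for t in range(0,96,6):
    d=(.092*(np.cos(np.radians(t))-1)*u/.03); print(t,d.round(3),round(.092*np.sin(np.radians(t))/.03,3))
E
```

```text
time_s: 22.1
position: [0.483, 0.2079, 0.1075]
tcp_rot: [[0.407, 0.913, 0.001], [0.913, -0.407, 0.0], [0.0, 0.001, -1.0]]
force: [2.8, 0.1, -0.5]
opening: 0.0166
22.1 [0.483  0.2079 0.1075] [ 2.7791  0.052  -0.4553] [ 0.0932 -0.5234  0.1015] 0.016575994265190113
0 [-0.  0.] 0.0
6 [ 0.015 -0.007] 0.321
12 [ 0.061 -0.027] 0.638
18 [ 0.137 -0.061] 0.948
24 [ 0.242 -0.108] 1.247
30 [ 0.375 -0.167] 1.533
36 [ 0.535 -0.238] 1.803
42 [ 0.72 -0.32] 2.052
48 [ 0.927 -0.413] 2.279
54 [ 1.155 -0.514] 2.481
60 [ 1.401 -0.624] 2.656
66 [ 1.662 -0.74 ] 2.802
72 [ 1.936 -0.862] 2.917
78 [ 2.219 -0.988] 3.0
84 [ 2.509 -1.117] 3.05
90 [ 2.802 -1.247] 3.067
```

```bash
python3 -m creep '[[0,[0.015,-0.007,0.32],0],[0,[0.06,-0.027,0.64],0],[0,[0.137,-0.06,0.95],0],[0,[0.24,-0.11,1.25],0],[0,[0.375,-0.167,1.53],0],[0,[0.535,-0.24,1.8],0],[0,[0.72,-0.32,2.05],0],[0,[0.72,-0.32,2.05],0]]' 40
python3 - <<'E'
from h import *
s,c=snap("wrist","w22");print(s["time_s"],s["position"],s["force"],s["torque"],s["opening"])
E
```

```text
time_s: 22.77
position: [0.5056, 0.1977, 0.1708]
tcp_rot: [[0.409, 0.913, 0.001], [0.913, -0.409, 0.001], [0.002, 0.001, -1.0]]
force: [-2.4, -0.9, 2.4]
opening: 0.0166
22.7667 [0.5056 0.1977 0.1708] [-2.3713 -0.9302  2.432 ] [-0.2269  0.5515 -0.0156] 0.016550902818504472
```

View pics/w22.png

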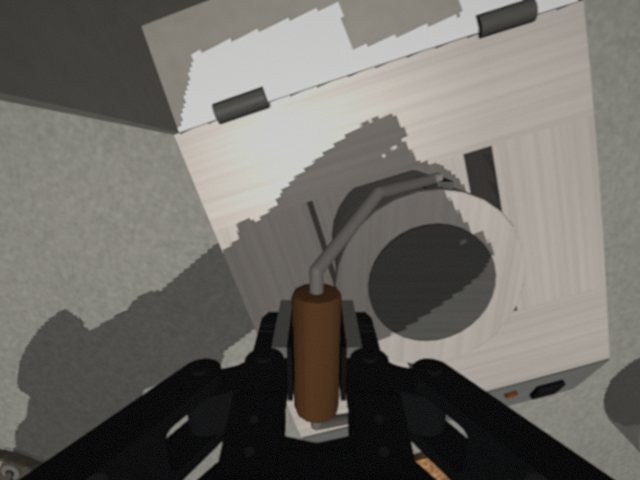

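```bash
python3 -m creep '[[0,[0.207,-0.093,0.23],0],[0,[0.435,-0.194,0.43],0],[0,[0.68,-0.304,0.605],0],[0,[0.94,-0.42,0.75],0],[0,[1.216,-0.542,0.865],0],[0,[1.5,-0.668,0.95],0],[0,[1.79,-0.797,1.0],0],[0,[1.95,-0.87,1.01],0]]' 40
python3 -m creep '[[0,[0.06,-0.03,0],0],[0,[0.1,-0.045,0],0],[0,[0.1,-0.045,0],0],[0,[0.1,-0.045,0],0],[0,[0.1,-0.045,0],0],[0,[0.1,-0.045,0],0],[0,[0.1,-0.045,0],0],[0,[0.1,-0.045,0],0]]' 40
python3 - <<'E'
from h import *
s,c=snap("wrist","w23");print(s["time_s"],s["position"],s["force"],s["torque"],s["opening"])
s,c=snap("scene","s23")
cv2.imwrite("pics/z23.png",cv2.resize(c["image"][80:260,270:420],None,fx=3.3,fy=3.3,interpolation=cv2.INTER_CUBIC))
E
```

```text
time_s: 23.48
position: [0.564, 0.1714, 0.1995]
tcp_rot: [[0.408, 0.913, 0.0], [0.913, -0.408, -0.0], [0.0, 0.0, -1.0]]
force: [0.1, 0.6, -4.0]
opening: 0.0169
time_s: 24.15
position: [0.5654, 0.1708, 0.199]
tcp_rot: [[0.407, 0.913, -0.0], [0.913, -0.407, -0.0], [-0.0, -0.0, -1.0]]
force: [-0.2, 0.1, -5.2]
opening: 0.0169
24.15 [0.5654 0.1708 0.199 ] [-0.1656  0.0634 -5.2163] [0.0044 0.0088 0.0238] 0.016945090654066124
```

View pics/w23.png

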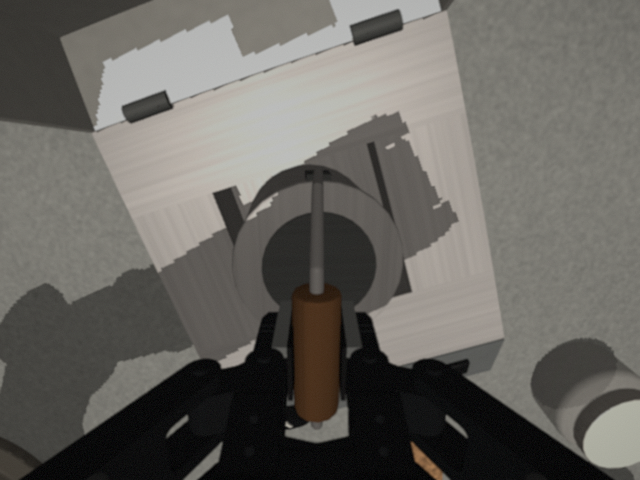

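View pics/z23.png

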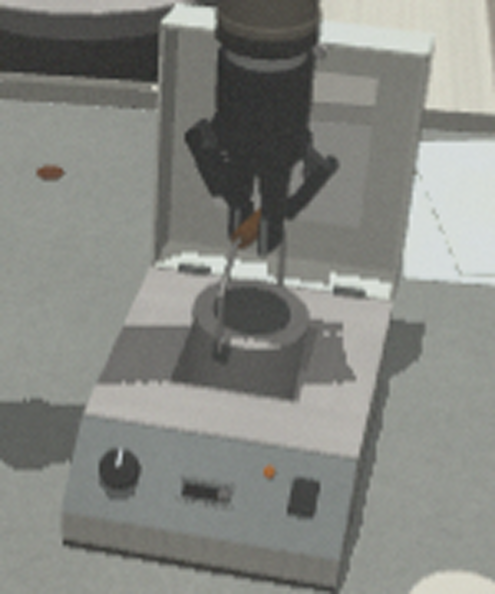

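```bash
python3 -m creep '[[0,[0,0,0.1],0],[0,[0,0,0.4],0],[0,[0,0,0.8],0],[0,[0,0,1.2],0],[0,[0,0,1.7],0],[0,[0,0,2.2],0],[0,[0,0,2.5],0],[0,[0,0,2.6],0]]' 60
python3 -m creep '[[0,[0,0,0],0],[0,[0,0,0],0],[0,[0,0,0],0],[0,[0,0,0],0],[0,[0,0,0],0],[0,[0,0,0],0],[0,[0,0,0],0],[0,[0,0,0],0]]' 60
python3 - <<'E'
from h import *
s,c=snap("wrist","w24");print(s["time_s"],s["position"],s["force"],s["torque"],s["opening"])
s,c=snap("scene","s24")
cv2.imwrite("pics/z24.png",cv2.resize(c["image"][80:260,270:420],None,fx=3.3,fy=3.3,interpolation=cv2.INTER_CUBIC))
E
```

```text
time_s: 24.92
position: [0.5669, 0.1709, 0.2801]
tcp_rot: [[0.408, 0.913, 0.004], [0.913, -0.408, 0.002], [0.003, 0.003, -1.0]]
force: [-0.0, -0.4, -6.3]
opening: 0.0163
time_s: 25.58
position: [0.5656, 0.1707, 0.2771]
tcp_rot: [[0.407, 0.913, -0.0], [0.913, -0.407, -0.0], [-0.0, -0.0, -1.0]]
force: [-0.5, 0.5, -5.4]
opening: 0.016
25.5833 [0.5656 0.1707 0.2771] [-0.4513  0.5236 -5.4214] [ 0.0023 -0.0032  0.0025] 0.015956666464161804
```

View pics/w24.png

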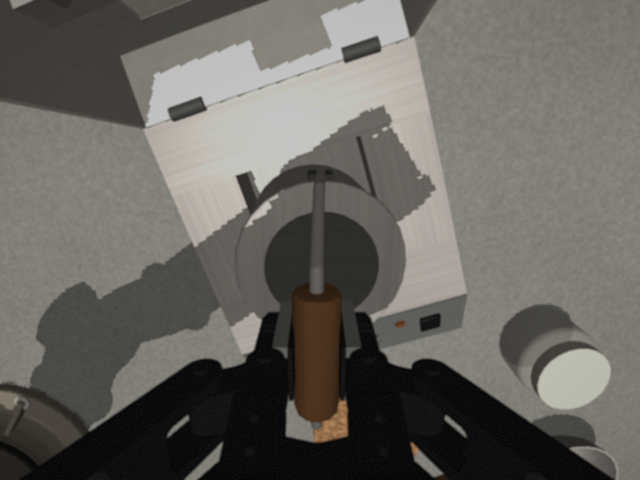

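View pics/z24.png

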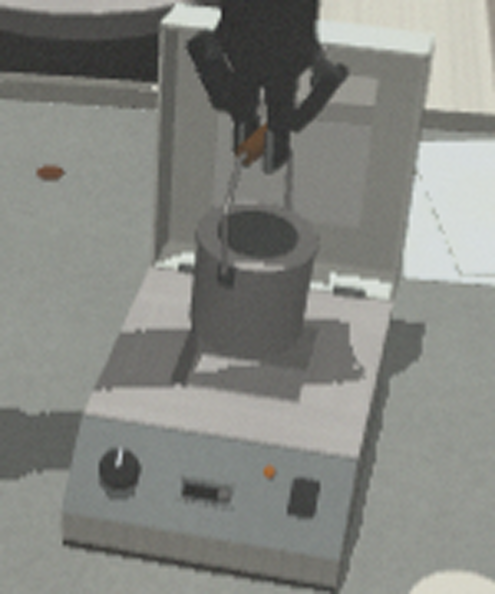

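```bash
python3 -m creep '[[0,[-0.02,-0.1,0],0],[0,[-0.06,-0.3,0],0],[0,[-0.13,-0.6,0],0],[0,[-0.22,-1.0,0],0],[0,[-0.32,-1.5,0],0],[0,[-0.43,-2.0,0],0],[0,[-0.55,-2.6,0],0],[0,[-0.68,-3.2,0],0]]' 60
python3 -m creep '[[0,[-0.13,-0.6,0],0],[0,[-0.26,-1.2,0],0],[0,[-0.38,-1.8,0],0],[0,[-0.51,-2.4,0],0],[0,[-0.64,-3.0,0],0],[0,[-0.77,-3.6,0],0],[0,[-0.9,-4.2,0],0],[0,[-1.02,-4.8,0],0]]' 60
python3 -m creep '[[0,[-0.13,-0.6,0],0],[0,[-0.26,-1.2,0],0],[0,[-0.38,-1.75,0],0],[0,[-0.5,-2.25,0],0],[0,[-0.58,-2.65,0],0],[0,[-0.65,-2.95,0],0],[0,[-0.69,-3.15,0],0],[0,[-0.7,-3.25,0],0]]' 60
python3 - <<'E'
from h import *
arm.read_camera("side")
s,c=snap("wrist","w25");print(s["time_s"],s["position"],s["force"],s["torque"],s["opening"])
s,c=snap("scene","s25");s3,c3=snap("side","sd25")
a=cv2.resize(c["image"][200:330,240:370],None,fx=3,fy=3,interpolation=cv2.INTER_CUBIC)
b=cv2.resize(c3["image"][190:320,290:420],None,fx=3,fy=3,interpolation=cv2.INTER_CUBIC)
cv2.imwrite("pics/z25.png",np.hstack([a,b]))
E
```

```text
time_s: 26.35
position: [0.5447, 0.0722, 0.2773]
tcp_rot: [[0.409, 0.913, 0.0], [0.913, -0.409, 0.0], [0.0, 0.0, -1.0]]
force: [-0.0, -0.5, -6.1]
opening: 0.0163
time_s: 27.02
position: [0.5134, -0.0719, 0.2774]
tcp_rot: [[0.409, 0.912, 0.0], [0.912, -0.409, 0.0], [0.0, -0.0, -1.0]]
force: [-0.1, 0.0, -6.6]
opening: 0.0163
time_s: 27.68
position: [0.4929, -0.1683, 0.2773]
tcp_rot: [[0.409, 0.912, 0.0], [0.912, -0.409, 0.0], [0.0, 0.0, -1.0]]
force: [1.0, 0.2, -5.2]
opening: 0.0162
27.7333 [ 0.4932 -0.1681  0.2773] [ 0.7574 -1.2316 -6.0865] [-0.0542 -0.0011 -0.0351] 0.01612870064580413
```

View pics/z25.png

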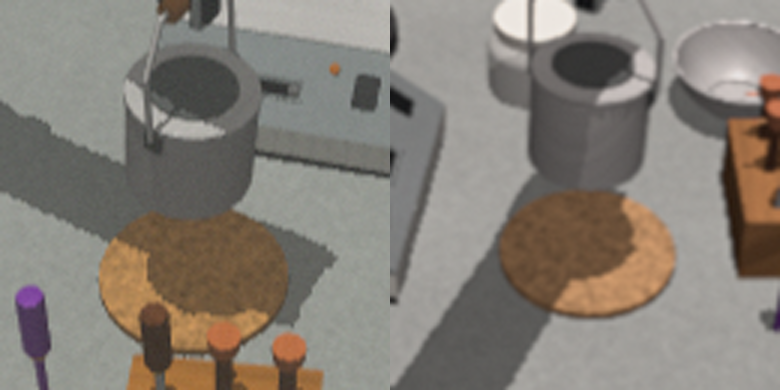

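View pics/w25.png

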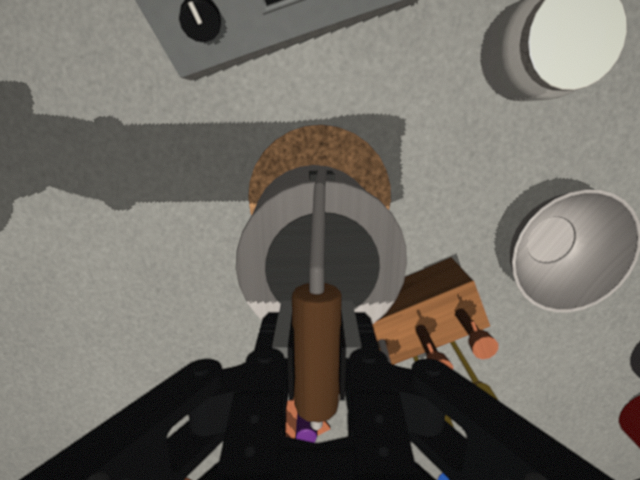

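```bash
python3 -m creep '[[0,[0.05,0,-0.2],0],[0,[0.05,0,-0.6],0],[0,[0.05,0,-1.2],0],[0,[0.05,0,-1.8],0],[0,[0.05,0,-2.4],0],[0,[0.05,0,-2.9],0],[0,[0.05,0,-3.2],0],[0,[0.05,0,-3.35],0]]' 60
python3 -m creep '[[0,[0,0,0],0],[0,[0,0,-0.04],0],[0,[0,0,-0.08],0],[0,[0,0,-0.12],0],[0,[0,0,-0.16],0],[0,[0,0,-0.16],0],[0,[0,0,-0.16],0],[0,[0,0,-0.16],0]]' 60
python3 - <<'E'
from h import *
s,c=snap("wrist","w26");print(s["time_s"],s["position"],s["force"],s["torque"],s["opening"])
E
```

```text
time_s: 28.55
position: [0.4947, -0.166, 0.1751]
tcp_rot: [[0.406, 0.914, -0.002], [0.914, -0.406, 0.0], [-0.001, -0.002, -1.0]]
force: [-0.9, 0.2, -4.9]
opening: 0.0159
time_s: 29.22
position: [0.4953, -0.1668, 0.1721]
tcp_rot: [[0.408, 0.913, 0.0], [0.913, -0.408, 0.0], [0.0, 0.0, -1.0]]
force: [-0.7, 1.1, -6.5]
opening: 0.0163
29.2167 [ 0.4953 -0.1668  0.1721] [-0.6855  1.0869 -6.5155] [-0.0219  0.0103 -0.0308] 0.016287751435351223
```

```bash
python3 -m creep '[[0,[0,-0.03,-0.03],0],[0,[0,-0.05,-0.06],0],[0,[0,-0.05,-0.09],0],[0,[0,-0.05,-0.12],0],[0,[0,-0.05,-0.14],0],[0,[0,-0.05,-0.14],0],[0,[0,-0.05,-0.14],0],[0,[0,-0.05,-0.14],0]]' 60
python3 - <<'E'
from h import *
s=arm.state();print(s["time_s"],s["position"],s["force"],s["torque"],s["opening"])
E
```

```text
time_s: 29.93
position: [0.4952, -0.1683, 0.1677]
tcp_rot: [[0.407, 0.913, 0.0], [0.913, -0.407, -0.0], [0.0, 0.0, -1.0]]
force: [-0.3, 0.3, -5.9]
opening: 0.0161
29.9333 [ 0.4952 -0.1683  0.1677] [-0.2623  0.3023 -5.9228] [0.026  0.0205 0.0507] 0.016121272528228175
```

```bash
python3 -m creep '[[0,[0,0,-0.02],0],[0,[0,0,-0.04],0],[0,[0,0,-0.06],0],[0,[0,0,-0.07],0],[0,[0,0,-0.07],0],[0,[0,0,-0.07],0],[0,[0,0,-0.07],0],[0,[0,0,-0.07],0]]' 60
python3 - <<'E'
from h import *
s=arm.state();print(s["time_s"],s["position"],s["force"],s["torque"],s["opening"])
s,c=snap("scene","s27");s3,c3=snap("side","sd27")
a=cv2.resize(c["image"][200:330,240:370],None,fx=3,fy=3,interpolation=cv2.INTER_CUBIC)
b=cv2.resize(c3["image"][190:320,290:420],None,fx=3,fy=3,interpolation=cv2.INTER_CUBIC)
cv2.imwrite("pics/z27.png",np.hstack([a,b]))
E
```

```text
time_s: 30.6
position: [0.4952, -0.1683, 0.1656]
tcp_rot: [[0.407, 0.913, 0.0], [0.913, -0.407, 0.0], [0.0, 0.0, -1.0]]
force: [-1.1, 0.4, -3.4]
opening: 0.0163
30.6 [ 0.4952 -0.1683  0.1656] [-1.0997  0.3513 -3.405 ] [ 0.0234  0.0942 -0.0254] 0.016309140343312285
```

View pics/z27.png

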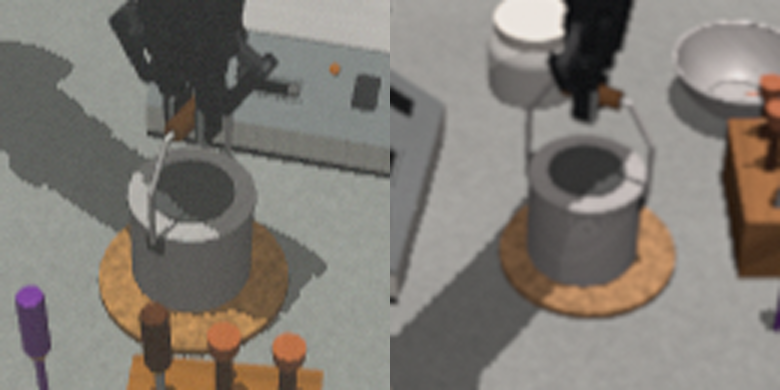

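```bash
python3 -m creep '[[0,[0,0,-0.02],0],[0,[0,0,-0.04],0],[0,[0,0,-0.05],0],[0,[0,0,-0.05],0],[0,[0,0,-0.05],0],[0,[0,0,-0.05],0],[0,[0,0,-0.05],0],[0,[0,0,-0.05],0]]' 60
python3 - <<'E'
from h import *
s=arm.state();print(s["time_s"],s["position"],s["force"],s["torque"],s["opening"])
E
```

```text
time_s: 31.37
position: [0.4957, -0.1686, 0.1645]
tcp_rot: [[0.408, 0.913, 0.001], [0.913, -0.408, -0.0], [0.0, 0.001, -1.0]]
force: [0.6, -0.8, 1.7]
opening: 0.0167
31.3667 [ 0.4957 -0.1686  0.1645] [ 0.6305 -0.8232  1.6766] [-0.2059 -0.0451  0.0128] 0.016682742511755944
```

The pot is seated: the load is off the wrist. I'll open and rise.

```bash
python3 -m creep '[[10,[0,0,0],0],[20,[0,0,0],0],[30,[0,0,0],0],[46,[0,0,0],0],[60,[0,0,0],0],[60,[0,0,0],0],[60,[0,0,0.1],0],[60,[0,0,0.4],0]]'
python3 -m creep '[[60,[0,0,0.5],0],[60,[0,0,1.2],0],[60,[0,0,2],0],[60,[0,0.3,3],0],[60,[0,0.8,4],0],[60,[0,1.4,5],0],[60,[0,1.8,5.5],0],[60,[0,1.8,5.5],0]]'
python3 - <<'E'
from h import *
s,c0=snap("wrist","w28");print(s["time_s"],s["position"],s["force"],s["torque"],s["opening"])
s,c=snap("scene","s28");s3,c3=snap("side","sd28")
E
```

```text
time_s: 32.03
position: [0.4943, -0.1679, 0.1755]
tcp_rot: [[0.407, 0.913, -0.002], [0.913, -0.407, 0.0], [-0.001, -0.002, -1.0]]
force: [-0.5, 0.1, 0.2]
opening: 0.0511
time_s: 32.7
position: [0.4973, -0.1122, 0.3453]
tcp_rot: [[0.404, 0.915, 0.007], [0.915, -0.404, 0.002], [0.004, 0.006, -1.0]]
force: [0.1, 0.2, 0.4]
opening: 0.0513
32.7 [ 0.4973 -0.1122  0.3453] [0.0763 0.2351 0.4022] [ 0.017  0.038 -0.04 ] 0.05125413458085771
```

View pics/s28.png

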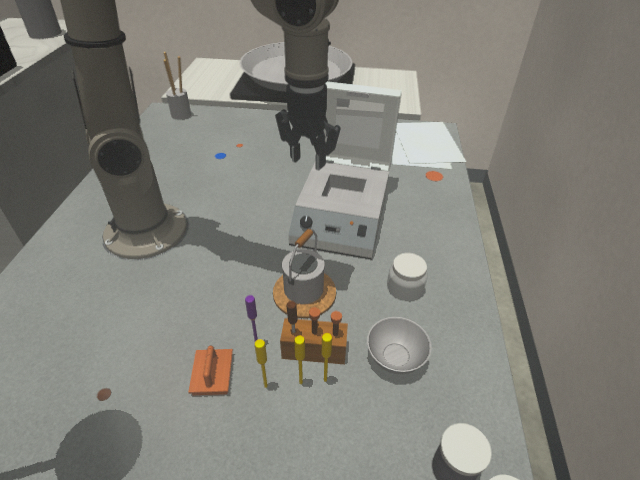

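View pics/w28.png

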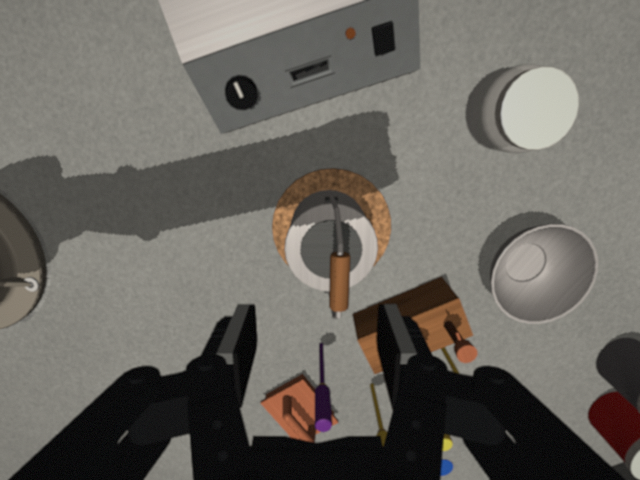

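View pics/sd28.png

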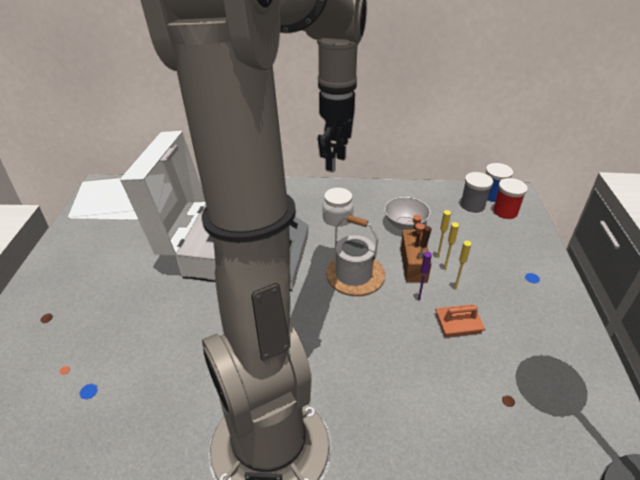

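Run:
```python
from h import *
s,c=snap("wrist","w29");sc,cc=load("s28");sd,cd=load("sd28")
cv2.imwrite("pics/z29.png",cv2.resize(c["image"][150:320,230:430],None,fx=3.5,fy=3.5,interpolation=cv2.INTER_CUBIC))
cv2.imwrite("pics/z29s.png",cv2.resize(cc["image"][225:350,245:365],None,fx=4.5,fy=4.5,interpolation=cv2.INTER_CUBIC))
cv2.imwrite("pics/z29d.png",cv2.resize(cd["image"][190:300,310:440],None,fx=4.5,fy=4.5,interpolation=cv2.INTER_CUBIC))
print(s["position"],arm.state()["joint_velocities"])
```

```text
[ 0.4947 -0.1148  0.3408] [ 0.4587  0.6376 -0.0255  0.3941 -0.098  -0.0483 -0.0612]
```

View pics/z29.png

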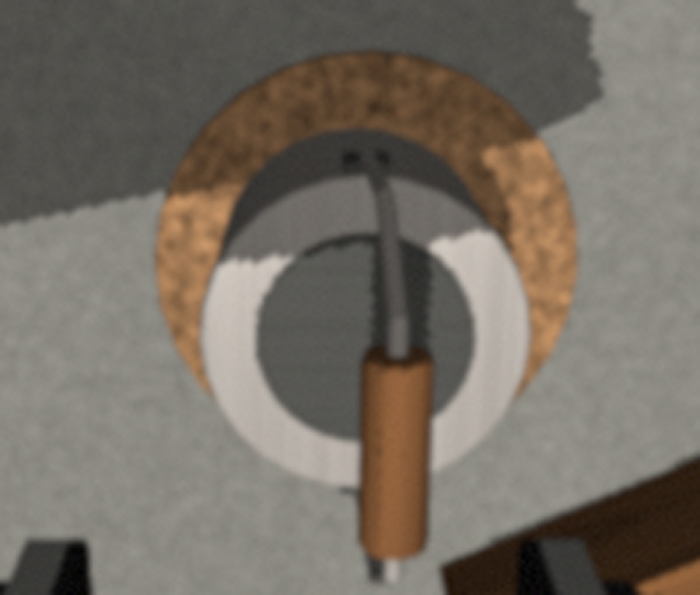

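View pics/z29s.png

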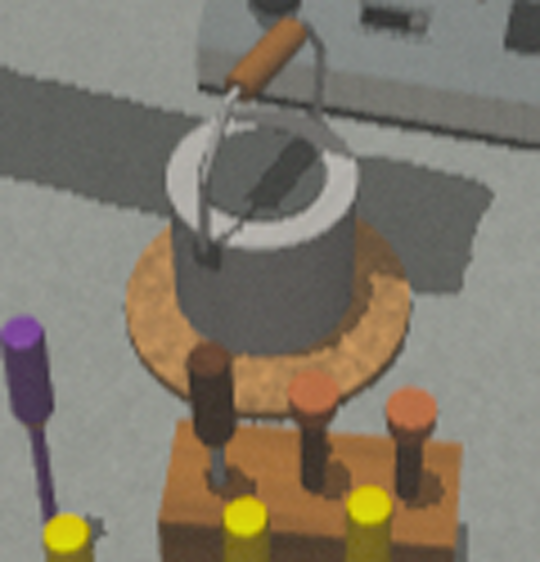

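View pics/z29d.png

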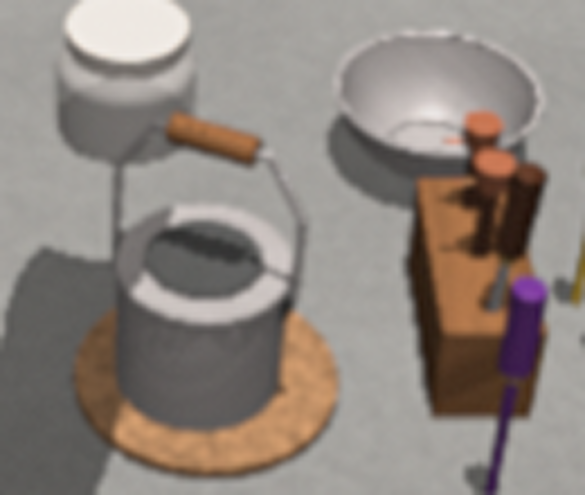

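Run:
```python
from h import *
s,c=load("w29")
z=lambda u,v:(230+u/3.5-.35,150+v/3.5-.35)
L=onz(c,[z(365,333),z(201,333),z(530,333)],.100,s); print("lid",L, np.linalg.norm(L[1]-L[2]))
M=onz(c,[z(156,250),z(577,250)],.01,s);print("mat",M.mean(0),np.linalg.norm(M[0]-M[1]), onz(c,[z(370,52)],.01,s))
sc,cc=load("s28");sd,cd=load("sd28")
r=lambda c,u:(lambda a:(a[0],a[1][0]))(rays(c,[u]))
print("rod top",tri([r(cc,(245+211/4.5-.4,225+355/4.5-.4)),r(cd,(310+530/4.5-.4,190+172/4.5-.4))]))
a0,b0=load("scene0"),(sc,cc)
for n,(x0,y0,x1,y1) in dict(bowl=(362,315,435,378),tub=(388,250,432,300),stamp=(185,340,238,398)).items():
    print(n,np.abs(a0[1]["image"][y0:y1,x0:x1].astype(int)-cc["image"][y0:y1,x0:x1]).mean())
```

```text
lid [[ 0.4926 -0.1677  0.1   ]
 [ 0.4463 -0.147   0.1   ]
 [ 0.5392 -0.1885  0.1   ]] 0.10178216801960699
mat [ 0.4975 -0.1679  0.01  ] 0.1575758836704114 [[ 0.5274 -0.1011  0.01  ]]
rod top (array([ 0.4948, -0.3446,  0.1691]), [np.float64(0.0009829078874953475), np.float64(0.000982907887495428)])
bowl 4.733420308762774
tub 4.898333333333333
stamp 4.415961830405552
```

Run:
```python
from h import *
print(arm.close_job())
```

```text
the job is handed in; nothing more can be done
None
```

The job is done and handed in at about 33 s of the 72 s allowed; no verdict is reported.

**Rod and hood**
- The tool can only point straight down. I tilted the rod to about 35° in the jaws by easing its shank against the stand's top edge.
- I pushed it squarely through the slot, met the lever about 30 mm in and pressed to about 10 N, when the hood sprang open.
- I then straightened the rod against the lower front face of the bath, with about 2 N on the wrist, and put it back in its hole.

**Pot**
- I swung the bail upright by its grip, lifted the pot about 78 mm and carried it level to the mat.
- I lowered it until the mat took its weight, then let go and backed away.

**Last checks**
- **Pot:** its axis is about 5 mm from the mat's middle, with the base flat on the cork in both fixed-camera views.
- **Rod:** its top is at 169 mm, which matches standing on the hole's floor. It leans about 4° in the hole's play.
- **Hood:** fully open.
- **Bowl, tub and stamp:** unmoved when compared with the first picture.
- **Gripper:** well clear of everything.

No check failed. Triangulated positions disagreed with each other by up to about 3 mm, well inside the tolerances.

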